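# Unlock the checkout tablet's anti-theft frame and hold the key turned

## Task

The checkout tablet has to come out of its anti-theft frame: lay the frame flat, screen up, down on its stop, and swing it square with its base plate. Then take the rectangular-headed key from the wooden block and push it fully home into the frame's lock, wiggling it gently past the sticky pins rather than forcing it, and only then turn it a quarter turn clockwise to its stop. The lock springs back, so finish still holding the key home and turned (a colleague lifts the tablet out meanwhile); leave the round-headed key and the other things on the counter where they are.

Things in the scene. Friction and masses are not known exactly. Their poses are not given: they have to be found in the camera images.
- stand: Foot of the tablet stand, screwed to the counter: dark steel plate 200 x 200 x 8 mm, 34 mm thick post in its middle. Origin: centre of the plate's underside, on the counter. Swivel and tilt axes cross straight above it, 140 mm over the counter. Its x axis points to the customer's side, away from the robot; its yaw varies by up to 0.2 rad.
- swivel (a joint): Swivel of the tablet frame about the vertical post, rad: 0 = square with the base plate, positive = anticlockwise from above. Range -1.2 to 1.2, starts at 0.3 to 0.65. Stiff: moves only above about 1.3 N m (10 N at 130 mm from the post) and stays where it is left.
- tilt (a joint): Tilt of the tablet frame about its level y axis, rad: 0 = flat, screen up, on a firm stop; positive = the lock's edge (the -x edge, on the robot's side) is raised and the screen leans to the customer. Range 0 to 1.2, starts at 0.4 to 0.8. Stiff: moves only above about 0.9 N m (10 N at 90 mm from the axis) and stays where it is left.
- frame (a point): The white tablet frame, carried on swivel and tilt. Origin: where the two axes cross; x, y along the base plate's when square, z up when flat. A slab 190 (x) x 260 (y) x 18 mm centred over the origin, underside at z = 12, screen face at z = 30 mm. On the middle of its -x edge a lock block 36 (x) x 60 (y) x 42 mm deep, flush with the screen face, from x = -95 to -131 mm.
- plug (a joint): Turn of the round steel plug of the frame's lock, rad: 0 = rest, positive = clockwise facing the lock; firm stop at 1.55 (a quarter turn). The key has about 0.2 rad of play in it, so the hand turns about 1.75 to reach the stop. A spring turns it back (about 0.06 N m at the stop): it stays turned only while held. Key against lock with over 60 N before turning counts as forced.
- keyway (a point): Slot's mouth centre, on the face of the 22 mm plug (1.6 mm proud of the lock block); at (-113, 0, 31.6) mm in frame. z out of the lock, x along the slot; turns with the plug. Slot 10.4 (x) x 4.3 (y) x 33 mm deep, long edges bevelled 1.8 mm. Sticky pins reach in 4 mm from the +x end 11 mm down, from the -x end 18 mm down; each resists a straight push by 10 to 25 N; 1 mm shakes along x ease them.
- key: The key to use, blade down in a slot of the wooden block: black plastic head, rectangular, 26 wide (x) x 9 thick (y) x 42 mm tall; steel blade 9 wide (x), 3 thick (y), 30 mm long, pointed. Origin: on the blade's axis at the head's underside (shoulder); z up. Fully home, the shoulder rests on the plug's face, at keyway. Fits either way round (half a turn). 25 g.
- key_grip (a point): Centre of that key's rectangular head, 21 mm above its shoulder and 21 mm below the head's top. Axes as the key's.
- round_key: Another key in the other slot: same blade, head a black disc 38 mm across and 9 mm thick, top 45 mm above its shoulder. Leave it in place. Origin at its shoulder.
- key_block: Fixed hardwood block 150 (x) x 60 (y) x 40 mm with two key slots 33 mm deep at x = -35 and +35 mm; which key stands in which varies. The keys' x axes lie along the block's; their shoulders rest on its top. Origin: centre of its underside.
- stapler: Black stapler 140 x 36 x 47 mm, loose on the counter: leave alone. Origin: centre of its underside.
- tape_dispenser: Black tape dispenser 150 x 60 x 82 mm, loose: leave alone. Origin: centre of its underside.
- notebooks: Stack of three notebooks 145 x 210 x 48 mm: leave alone. Origin: centre of its underside.

How it is judged:
By the outcome, as a careful person would: the job done as asked, in the order asked, and still so for the second after the job is handed in, while the arm keeps its last pose, push and grip.
It also fails if it takes over 72 s, if anything falls off the work surface, if the arm or the gripper's body presses on something with over 40 N, if the wrist force passes 120 N, or if a joint passes its speed limit or range.

## Robot

A 6-joint arm with a two-finger parallel gripper is mounted at the origin on the work surface. World frame = base frame: x ahead of the robot, y to its left, z up, the work surface at z = 0. Lengths are in mm, angles in degrees, forces in N, time in s.
With the tool pointing down it reaches from about 300 to 850 mm from the base axis. Payload 4.2 kg.
Tool frame: the origin (TCP) lies between the finger pads; the fingertips stand 19 mm ahead of it and the grasp point (between the pads) is the TCP (env.tips_ahead is the distance from the TCP to the fingertips, in mm); z points along the fingers, y is the direction in which the jaws open and shut (so a half turn about z gives the same grasp; the last joint's range is limited). The gripper opens to 91 mm and grips with 3 to 60 N. Pads are 32 mm wide; open, the fingers measure 118 mm over their backs; the gripper's body (76 mm by 178 mm) begins 60 mm behind the grasp point.
Start: joints at [67.323, 18.312, 89.639, -0, 72.044, -1.146], TCP at [211.039, 534.89, 200.776] pointing down, gripper open.
Joint ranges: [-177.97, 177.97], [-48.28, 115.42], [12.27, 149.76], [-77.06, 257.06], [2.81, 150.46], [-146.56, 146.56]. Speed limits (degrees/s): [147.25, 147.25, 180, 180, 180, 180].

## Interface

Orientations are given as [roll, pitch, yaw] about the fixed x, y, z axes, in that order (R = Rz(yaw) Ry(pitch) Rx(roll)).
In Python, from workcell import telemetry, viewer, job_done, env gives the robot as it stands. The module is installed in compiled form; this text tells all that it offers.
- The arm moves only by the shell command python3 -m jog 'ROWS' [FORCE]. ROWS is JSON, a list of rows, each a list of 3 entries, a list of its own where there are three numbers: the shift along the tool's x, y, z in cm, then the turn about the tool's z in degrees, then the opening, from 0 (shut) to 1 (fully open). A call has 1 to 10 rows; each row shifts and turns the pose as measured when the row begins, along the tool's axes as they then stand; what a row does not reach is not made up. A row lasts 1/8 s, in which the tool goes at most 62.5 mm and 10.7 degrees, less where a joint would pass 70% of its speed; a pose out of reach is approached as far as the arm can. A call is refused whole if a number of a shift passes 6.25 or a number of a turn 10.7, either way. A call with a gripper value outside its range is refused whole. The fingers move at their own pace and stop on an object; FORCE is the grip in N (left out, the last holds). Time passes only in rows, so rows that do not move let the fingers close. It gives the time, the measured TCP pose, the force and the opening at its end, in the units of the state.
- telemetry.state(): the state, without advancing time (a new reading comes with each control period).
- viewer.grab_frame(name): name is "scene" or "side" or "wrist"; returns a dict with "color" (400x640x3 uint8, red, green, blue), "K" (3x3 intrinsics, pixels), "k1" (the pictures are not rectified: a ray, as slopes to the right and down, at radius r is drawn at 1 + k1 r^2 times it, then the intrinsics apply), "rvec" (rotation vector, rad) and "tvec" (3), from world to camera coordinates, as OpenCV has them. Camera axes: x right, y down, z forward; pixel columns grow to the right and rows downward; lengths in mm; the calibration is good to about 2 mm. A picture is of the moment at which its call begins. There is no depth.
- job_done(): hands the job in, once; it reports no verdict.
The state is a dict: "time_s": time; "qpos": joint angles; "qvel": joint speeds; "effort": joint torques, N m; "ee_pos": TCP position; "ee_rot": TCP orientation; "force": force on the tool from outside, world axes, zero at the start; "torque": the same for the moment, N m; "gripper_width": finger opening in mm.
Only numpy, scipy, OpenCV 4.12 (cv2) and the standard library are available. Lean on these libraries where they do the work, as an engineer would, in place of code of your own. Each camera call takes 0.05 s, during which the arm holds its last target. There are 200 camera calls.

## Working session

There is one attempt and no reset: what is moved stays moved. The work goes in short steps, Python scripts to look and compute and a shell command to move; the robot and the scene stay as the last step left them, time stands still between calls to the robot, and variables do not carry over. Pictures are saved under pics/ and viewed, about 8 in all and at most 12, crops included, and the job is handed in when it is done.

```bash
mkdir -p pics; cat > h.py <<'E'
import numpy as np, cv2
from scipy.spatial.transform import Rotation as R
from workcell import telemetry, viewer, env
def grab(n,save=None):
    f=viewer.grab_frame(n)
    if save: cv2.imwrite('pics/'+save+'.png',f['color'][:,:,::-1])
    np.savez('last_'+n+'.npz',**{k:np.array(v) for k,v in f.items()})
    return f
def ray(f,uv):
    K=np.array(f['K'],float);k=float(f['k1']);d=(np.array(uv,float)-K[:2,2])/np.array([K[0,0],K[1,1]])
    p=d.copy()
    for _ in range(30): p=d/(1+k*(p@p))
    Rm=cv2.Rodrigues(np.array(f['rvec'],float))[0];t=np.array(f['tvec'],float).ravel()
    return -Rm.T@t, Rm.T@np.array([p[0],p[1],1.])
def onz(f,uv,z):
    o,d=ray(f,uv); return o+d*(z-o[2])/d[2]
def tri(obs):
    A=np.zeros((3,3));b=np.zeros(3)
    for f,uv in obs:
        o,d=ray(f,uv);d=d/np.linalg.norm(d);P=np.eye(3)-np.outer(d,d);A+=P;b+=P@o
    x=np.linalg.solve(A,b)
    return x
def proj(f,X):
    Rm=cv2.Rodrigues(np.array(f['rvec'],float))[0];c=Rm@np.array(X,float)+np.array(f['tvec'],float).ravel()
    p=c[:2]/c[2];p=p*(1+float(f['k1'])*(p@p));K=np.array(f['K'],float)
    return p*[K[0,0],K[1,1]]+K[:2,2]
def load(n): return dict(np.load('last_'+n+'.npz'))
def st():
    s=telemetry.state();return s
E
python3 - <<'E'
from h import *
a=grab('scene','scene1');b=grab('side','side1');w=grab('wrist','wrist1')
for f in(a,b,w): print(ray(f,(320,200)),f['K'][0][0],f['k1'])
s=st();print(s)
E
```

```text
(array([1269.78742324,  659.23466904,  823.64247104]), array([-0.58917129, -0.58264127, -0.55988638])) 488.6842131972316 -0.09471660747827378
(array([104.56515717, 998.06941553, 913.64279779]), array([ 0.3248629 , -0.74938322, -0.57716853])) 514.9662894092723 -0.06517423774235949
(array([148.17852274, 559.00462973, 383.37849716]), array([ 0.22767442, -0.07038902, -0.97138603])) 300.20559884134286 -0.039751413737140306
{'time_s': 0.15, 'qpos': array([ 6.73226153e+01,  1.83447201e+01,  8.96896623e+01, -1.54993694e-03,
        7.20440362e+01, -1.14481995e+00]), 'qvel': array([-0.08576156, -0.05405004, -0.26928173, -0.01725024, -0.1276174 ,
       -0.07380706]), 'effort': array([-1.79311883e-04, -4.12775445e+01, -2.32154793e+01,  7.28051970e-02,
        4.33255616e-02, -8.67761082e-05]), 'ee_pos': array([210.88857374, 534.50969839, 200.10311846]), 'ee_rot': array([-1.79921568e+02, -9.32729103e-05,  1.58467914e+02]), 'force': array([ 0.95891692, -0.43697785, -0.03365331]), 'torque': array([-0.03359175, -0.02712434, -0.05898834]), 'gripper_width': 91.35623584119168}
```

View pics/scene1.png

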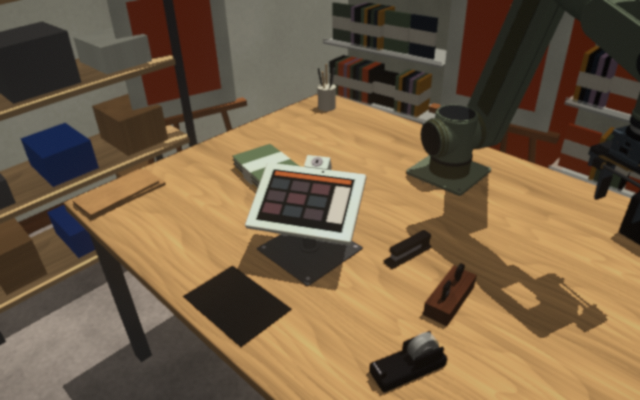

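View pics/side1.png

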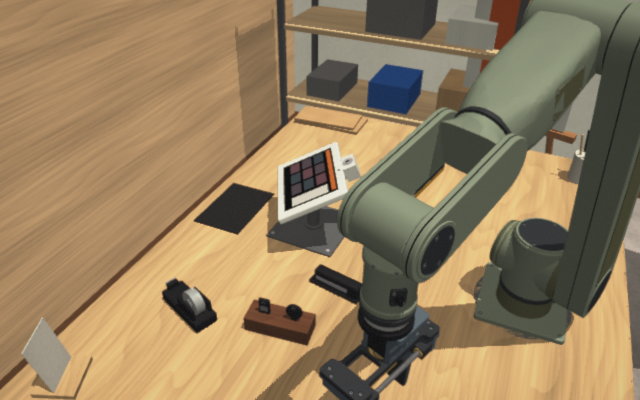

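```bash
python3 - <<'E'
from h import *
a=load('scene')['color'][:,:,::-1];b=load('side')['color'][:,:,::-1]
def p(im,x,y,w,h,W,H): 
    o=cv2.resize(np.ascontiguousarray(im[y:y+h,x:x+w]),(W,H),interpolation=cv2.INTER_CUBIC)
    return o
top=np.hstack([p(a,237,150,133,133,400,400),p(b,250,130,133,133,400,400)])
bot=np.hstack([p(a,400,258,133,67,400,200),p(b,220,285,133,67,400,200)])
cv2.imwrite('pics/c1.png',np.vstack([top,bot]))
E
```

```text
(no output)
```

View pics/c1.png

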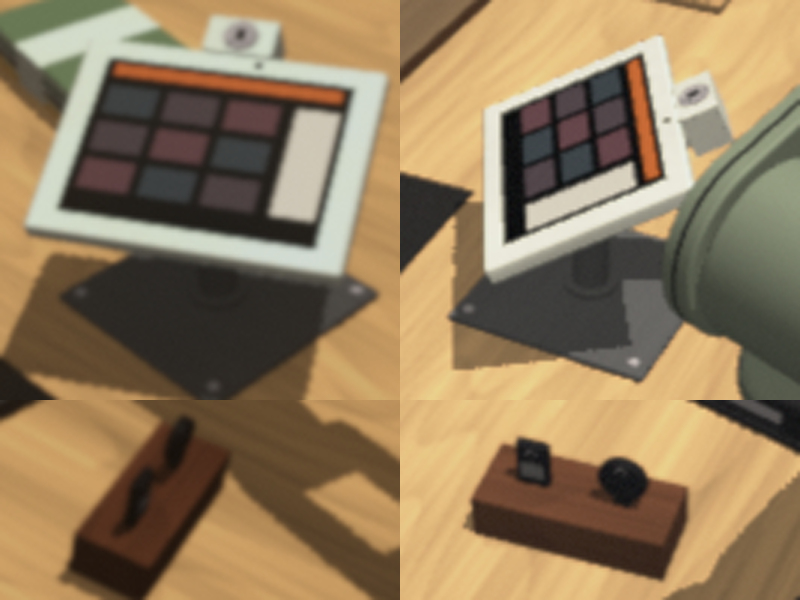

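```bash
python3 - <<'E'
from h import *
np.set_printoptions(precision=1,suppress=True)
a=load('scene');b=load('side')
A=lambda x,y:(237+x/3.0075-.33,150+y/3.0075-.33)
B=lambda x,y:(250+(x-400)/3.0075-.33,130+y/3.0075-.33)
C=lambda x,y:(400+x/3.0075-.33,258+(y-400)/2.985-.33)
D=lambda x,y:(220+(x-400)/3.0075-.33,285+(y-400)/2.985-.33)
print('base scene',[onz(a,A(*p),8) for p in((61,297),(377,295),(211,402))])
print('base side',[onz(b,B(*p),8) for p in((450,317),(640,381))])
# frame: screen corners far/near, lock
def T(p,q):
    X=tri([(a,A(*p)),(b,B(*q))]);return X,proj(a,X)-A(*p),proj(b,X)-B(*q)
print('lock',T((240,36),(693,93)))
print('cornerTL/TR..', T((27,228),(487,107)),T((95,38),(660,38)),T((387,73),(692,182)),T((342,272),(489,272)))
print('screen cam dot',T((258,66),(666,120)))
print('block scene z40',[onz(a,C(*p),40) for p in((170,412),(230,455),(79,540),(149,575))])
print('block side z40',[onz(b,D(*p),40) for p in((503,446),(687,487),(474,500),(664,548))])
print('rect shoulder',onz(a,C(126,527),40),onz(b,D(532,485),40))
print('rect top',onz(b,D(533,439),82),tri([(b,D(533,439)),(a,C(143,470))]))
print('round centre',tri([(b,D(624,480)),(a,C(181,444))]))
print('stapler',onz(a,(408,243),47),onz(a,(388,262),20),onz(a,(430,235),47)); print('tape',onz(a,(408,365),0))
E
```

```text
base scene [array([ 685.1, -156.4,    8. ]), array([498.9,  45.4,   8. ]), array([689.4,  32.8,   8. ])]
base side [array([681.9,  38.3,   8. ]), array([487.7,  47.6,   8. ])]
lock (array([ 506.2, -105. ,  212.7]), array([-0.2, -0.5]), array([-0.2,  0.5]))
cornerTL/TR.. (array([ 728.7, -131.4,  124.6]), array([-0.6, -1.4]), array([-0.5,  1.2])) (array([ 578.8, -207.7,  201.5]), array([0.1, 0.1]), array([ 0. , -0.1])) (array([459.9,  16.3, 204.8]), array([-0.3, -0.9]), array([-0.3,  0.9])) (array([606.3,  96.5, 125. ]), array([0., 0.]), array([ 0., -0.]))
screen cam dot (array([518.2, -72.8, 200.6]), array([-0.1, -0.2]), array([-0.1,  0.2]))
block scene z40 [array([418.4, 272.1,  40. ]), array([431.6, 333.5,  40. ]), array([585.1, 296.9,  40. ]), array([580.8, 353. ,  40. ])]
block side z40 [array([573.8, 292.3,  40. ]), array([428.2, 272.5,  40. ]), array([566. , 348.9,  40. ]), array([419.3, 332.3,  40. ])]
rect shoulder [551.3 315.2  40. ] [534.2 318.2  40. ]
rect top [534.7 311.   82. ] [534.  312.3  83.4]
round centre [465.3 305.2  60.4]
stapler [444.7 148.5  47. ] [509.8 137.3  20. ] [380.7 171.6  47. ]
tape [714.3 346.    0. ]
```

```bash
cat >> h.py <<'E'
def to(p,yaw=None):
    """print tool-frame shift (cm) to world target p"""
    s=st();Rm=R.from_euler('xyz',s['ee_rot'],degrees=True).as_matrix()
    print('shift cm',np.round(Rm.T@(np.array(p)-s['ee_pos'])/10,2),'turn',None if yaw is None else round((s['ee_rot'][2]-yaw+180)%360-180,1),'pos',np.round(s['ee_pos'],1),'rot',np.round(s['ee_rot'],1),'F',np.round(s['force'],1),'t',s['time_s'])
E
python3 -m jog '[[[0,0,-3],10,0],[[0,0,-3],10,0],[[0,0,-3],10,0],[[0,0,-3],10,0],[[-5.8,-0.3,0],0,0],[[-5.8,-0.3,0],0,0],[[-5.8,-0.3,0],0,0],[[-5.8,-0.3,0],0,0],[[-5.8,-0.3,0],0,0],[[-5.8,-0.3,0],0,0]]' 40
python3 -c "
from h import *
to((505.5,-102,300),118)"
```

```text
time_s: 1.4
ee_pos: [356.2, 210.1, 321.3]
ee_rot: [-179.7, 0.4, 117.6]
force: [1.0, -0.6, -0.3]
gripper_width: 0.5
shift cm [-34.56  -1.2    2.36] turn -0.4 pos [356.2 210.1 321.3] rot [-179.7    0.4  117.6] F [ 1.  -0.6 -0.3] t 1.4
```

```bash

python3 -m jog '[[[-5.8,-0.2,0],0,0],[[-5.8,-0.2,0],0,0],[[-5.8,-0.2,0],0,0],[[-5.8,-0.2,0],0,0],[[-5.8,-0.2,0],0,0],[[-5.5,-0.2,2],0,0],[[0,0,3],0,0],[[0,0,0],0,0]]'
python3 - <<'E'
from h import *
to((505.5,-102,189),118)
a=grab('scene');b=grab('side');w=grab('wrist')
im=np.hstack([w['color'],])[:,:,::-1]
c=b['color'][110:300,200:453,::-1];c=cv2.resize(c,(800,600)[0:2]) if 0 else cv2.resize(np.ascontiguousarray(c),(400,300))
d=cv2.resize(np.ascontiguousarray(a['color'][110:300,200:453,::-1]),(400,300))
x=np.vstack([np.hstack([d,c]),cv2.resize(np.hstack([im,im[:,:0]]),(480,300))[:, :].copy() if 0 else np.hstack([cv2.resize(im,(480,300)),np.zeros((300,320,3),np.uint8)])])
cv2.imwrite('pics/c2.png',x)
E
```

```text
time_s: 2.4
ee_pos: [508.7, -117.0, 270.8]
ee_rot: [-179.8, 0.3, 117.2]
force: [-0.5, 0.8, 0.1]
gripper_width: 0.1
shift cm [1.52 0.43 8.17] turn -0.8 pos [ 508.7 -117.   270.8] rot [-179.8    0.3  117.2] F [-0.5  0.8  0.1] t 2.4
```

View pics/c2.png

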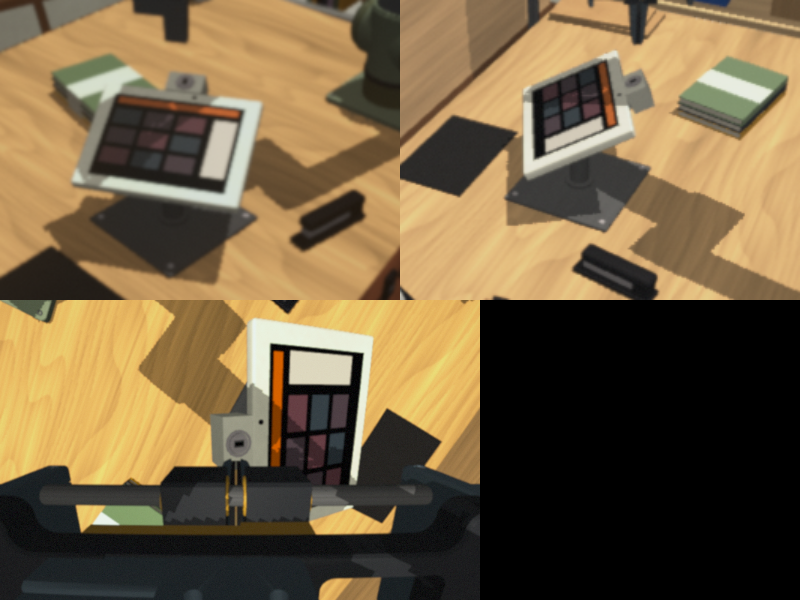

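```bash
python3 - <<'E'
from h import *
np.set_printoptions(precision=1,suppress=True)
a=load('scene');b=load('side');w=load('wrist')
print('lock from wrist',onz(w,(317.5,189),213))
B=lambda x,y:(200+(x-400)/1.581,110+y/1.579)
A=lambda x,y:(200+x/1.581,110+y/1.579)
print('base side',[onz(b,B(*p),8) for p in((506,197),(604,231),(649,170))])
print('base scene',[onz(a,A(*p),8) for p in((92,216),(171,276),(256,216))])
to((505.5,-102,189),118)
E
```

```text
lock from wrist [ 504.5 -101.7  213. ]
base side [array([680.7,  36.2,   8. ]), array([488.8,  47.8,   8. ]), array([ 479.1, -141.5,    8. ])]
base scene [array([ 678.6, -159.1,    8. ]), array([690.8,  38.7,   8. ]), array([496.1,  42.7,   8. ])]
shift cm [1.6 0.2 8.5] turn -0.7 pos [ 510.5 -116.4  274.4] rot [179.9   0.6 117.3] F [-0.4  1.  -0.1] t 2.55
```

```bash

python3 -m jog '[[[1.6,0.2,1],0,0],[[0,0,1],0,0],[[0,0,1],0,0],[[0,0,0.7],0,0],[[0,0,0.7],0,0],[[0,0,0.7],0,0],[[0,0,0.7],0,0],[[0,0,0.5],0,0]]'
python3 -c "
from h import *
to((505.5,-102,189),118)"
```

```text
time_s: 3.55
ee_pos: [505.9, -99.2, 209.7]
ee_rot: [179.7, 0.8, 117.5]
force: [-1.5, 0.7, -0.5]
gripper_width: 0.3
shift cm [-0.2  -0.18  2.07] turn -0.5 pos [505.9 -99.2 209.7] rot [179.7   0.8 117.5] F [-1.5  0.7 -0.5] t 3.55
```

```bash

python3 -m jog '[[[-0.2,-0.2,0.5],0,0],[[0,0,0.5],0,0],[[0,0,0.4],0,0]]'
python3 -m jog '[[[0,0,0.4],0,0],[[0,0,0.3],0,0]]'
python3 -m jog '[[[0,0,0.3],0,0],[[0,0,0.3],0,0]]'
python3 - <<'E'
from h import *
to((505.5,-102,189),118)
a=grab('scene');b=grab('side');
c=cv2.resize(np.ascontiguousarray(b['color'][110:300,200:453,::-1]),(400,300))
d=cv2.resize(np.ascontiguousarray(a['color'][110:300,200:453,::-1]),(400,300))
cv2.imwrite('pics/c3.png',np.hstack([d,c]))
E
```

```text
time_s: 3.92
ee_pos: [505.2, -102.5, 198.7]
ee_rot: [179.6, 0.9, 117.5]
force: [-3.2, 1.0, 11.4]
gripper_width: 0.3
time_s: 4.18
ee_pos: [504.8, -103.3, 195.4]
ee_rot: [179.5, 1.0, 117.4]
force: [-3.9, 1.5, 10.9]
gripper_width: 0.2
time_s: 4.42
ee_pos: [504.1, -103.9, 193.1]
ee_rot: [179.5, 1.1, 117.4]
force: [-3.6, 1.0, 10.4]
gripper_width: 0.2
shift cm [0.11 0.21 0.41] turn -0.6 pos [ 504.1 -103.9  193.1] rot [179.5   1.1 117.4] F [-3.6  1.  10.4] t 4.425
```

View pics/c3.png

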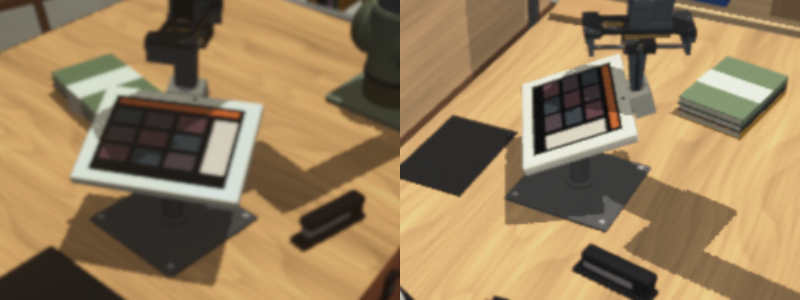

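```bash
python3 - <<'E'
from h import *
np.set_printoptions(precision=1,suppress=True)
print(env.tips_ahead)
a=load('scene');b=load('side')
B=lambda x,y:(200+(x-400)/1.581,110+y/1.579)
A=lambda x,y:(200+x/1.581,110+y/1.579)
for p,q in (((72,178),(522,87)),((262,103),(636,137)),((240,200),(523,168)),((112,85),(612,57))):
    X=tri([(a,A(*p)),(b,B(*q))]);print(X,proj(a,X)-A(*p))
print(proj(b,[504,-104,174]),proj(a,[504,-104,174]))
big=np.hstack([cv2.resize(np.ascontiguousarray(f['color'][y:y+80,x:x+80,::-1]),(400,400),interpolation=cv2.INTER_CUBIC) for f,x,y in((a,265,110),(b,315,110))])
cv2.imwrite('pics/c4.png',big)
E
```

```text
19.0
[ 729.6 -127.4  131.1] [0. 0.]
[451.9  13.7 191.3] [0.4 0.9]
[607.6 101.3 138.9] [-0.1 -0.2]
[ 579.2 -196.   198.3] [0.5 1.2]
[347.  173.8] [317.6 174.1]
```

View pics/c4.png

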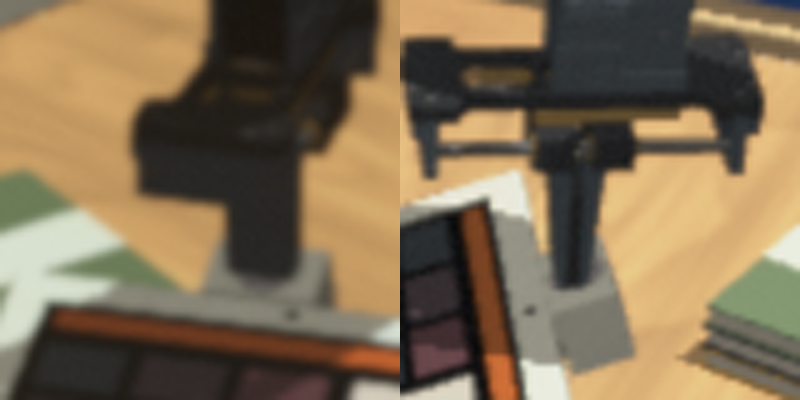

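```bash
python3 - <<'E'
from h import *
np.set_printoptions(precision=1,suppress=True)
a=load('scene');b=load('side')
for p,q in (((317.4,166.4),(349.4,167.6)),((317,160),(350,160))):
    X=tri([(a,p),(b,q)]);print(X,proj(a,X)-p,proj(b,X)-q)
s=st();print(s['qpos'],s['ee_pos'],s['force'],s['effort'])
E
```

```text
[ 499.4 -108.2  192.8] [0.1 0.1] [ 0.  -0.1]
[ 499.8 -109.5  213.4] [-0.2 -0.6] [-0.2  0.6]
[-12.6  12.6  98.9  -0.5  67.5 -39.8] [ 504.  -103.9  192.9] [-4.2  0.5 10.5] [  0.2 -29.9 -20.9   0.2  -1.4  -0. ]
```

```bash
python3 - <<'E'
from h import *
w=load('wrist')
for d in(-20,0,19): print(d,proj(w,[510.5,-116.4,274.4-d]))
f=grab('wrist');s=st()
for d in(-20,0,19): print(d,proj(f,s['ee_pos']-[0,0,d]))
o=[]
for im,(cx,cy) in((w['color'],(315,215)),(f['color'],(315,215))):
    o.append(cv2.resize(np.ascontiguousarray(im[cy-60:cy+60,cx-60:cx+60,::-1]),(400,400),interpolation=cv2.INTER_CUBIC))
cv2.imwrite('pics/c5.png',np.hstack(o))
E
```

```text
-20 [316.52411144 245.35463068]
0 [316.27334702 233.15922398]
19 [316.07734336 223.63341819]
-20 [316.20011684 245.38486997]
0 [315.72511328 232.96960312]
19 [315.35357885 223.25949346]
```

View pics/c5.png

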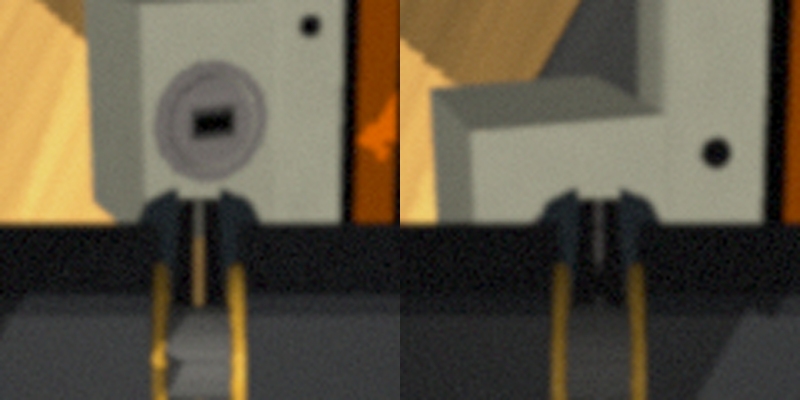

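```bash

python3 -m jog '[[[0,0,0.6],0,0],[[0,0,0.6],0,0],[[0,0,0.6],0,0],[[0,0,0.6],0,0]]'
python3 -m jog '[[[0,0,0.6],0,0],[[0,0,0.6],0,0],[[0,0,0.6],0,0]]'
python3 -m jog '[[[0,0,0.6],0,0],[[0,0,0.6],0,0],[[0,0,0.6],0,0]]'
```

```text
time_s: 5.08
ee_pos: [501.7, -106.9, 176.1]
ee_rot: [179.6, 1.4, 117.5]
force: [-5.6, -2.0, 10.3]
gripper_width: 0.2
time_s: 5.45
ee_pos: [498.1, -109.5, 162.1]
ee_rot: [-180.0, 1.5, 117.5]
force: [-5.8, -0.9, 9.9]
gripper_width: 0.4
time_s: 5.82
ee_pos: [497.2, -110.7, 156.6]
ee_rot: [179.8, 1.7, 117.4]
force: [-13.7, 4.4, 41.3]
gripper_width: 0.2
```

```bash

python3 -m jog '[[[0,0,-1],0,0],[[0,0,-3],0,0],[[0,0,-3],0,0],[[0,0,-3],0,0],[[0,0,-2],0,0]]'
python3 - <<'E'
from h import *
to((505.5,-102,189),118)
a=grab('scene');b=grab('side');w=grab('wrist')
c=cv2.resize(np.ascontiguousarray(b['color'][110:300,200:453,::-1]),(400,300))
d=cv2.resize(np.ascontiguousarray(a['color'][110:300,200:453,::-1]),(400,300))
cv2.imwrite('pics/c6.png',np.vstack([np.hstack([d,c]),np.hstack([cv2.resize(np.ascontiguousarray(w['color'][:250,:,::-1]),(768,300)),np.zeros((300,32,3),np.uint8)])]))
E
```

```text
time_s: 6.45
ee_pos: [494.7, -108.5, 281.1]
ee_rot: [179.8, 1.8, 117.4]
force: [0.5, -0.4, -0.7]
gripper_width: 0.3
shift cm [0.36 1.22 9.21] turn -0.6 pos [ 494.7 -108.5  281.1] rot [179.8   1.8 117.4] F [ 0.5 -0.4 -0.7] t 6.45
```

View pics/c6.png

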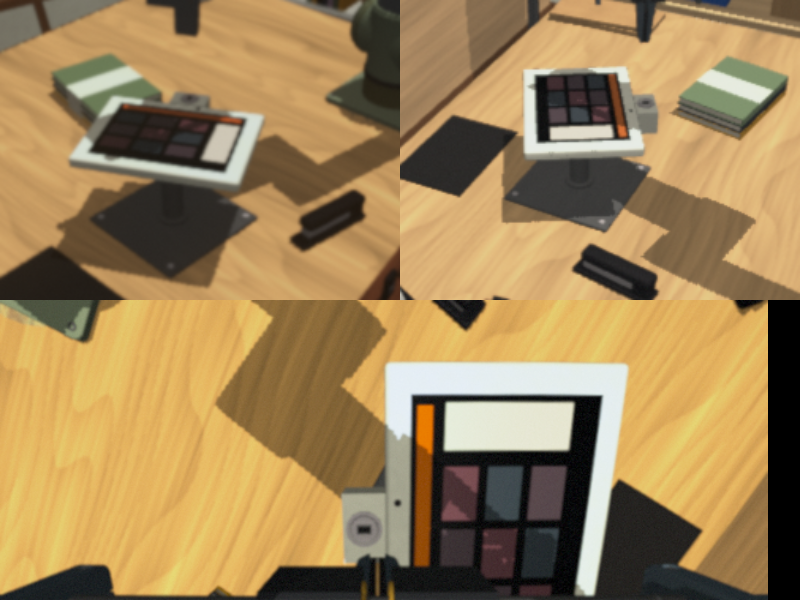

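```bash
python3 - <<'E'
from h import *
np.set_printoptions(precision=1,suppress=True)
a=load('scene');b=load('side');w=load('wrist')
B=lambda x,y:(200+(x-400)/1.581,110+y/1.579)
A=lambda x,y:(200+x/1.581,110+y/1.579)
W=lambda x,y:(x/1.2,(y-300)/1.2)
for p,q in (((70,160),(523,70)),((264,113),(645,150)),((240,181),(523,154)),((113,97),(630,67)),((190,100),(646,102))):
    X=tri([(a,A(*p)),(b,B(*q))]);print(X,proj(a,X)-A(*p),onz(a,A(*p),170),onz(b,B(*q),170))
for z in(150,160,170): print(z,onz(w,W(363,530),z),onz(w,W(386,363),z),onz(w,W(628,363),z))
# plug ellipse in wrist
g=w['color'][170:215,280:330].astype(int)
E
```

```text
[ 727.8 -129.4  164.7] [-0.3 -0.7] [ 733.5 -120.4  170. ] [ 724.4 -124.6  170. ]
[438.4   7.2 164.9] [0.2 0.5] [443.2  10.2 170. ] [435.8  16.3 170. ]
[605.7 100.4 168.8] [0.3 0.7] [605.5  99.2 170. ] [604.3 104.6 170. ]
[ 556.9 -226.5  160.3] [-0.3 -0.9] [ 570.  -209.2  170. ] [ 552.1 -215.7  170. ]
[ 484.5 -115.4  166.4] [-0.4 -1.2] [ 492.2 -106.2  170. ] [ 483.6 -115.8  170. ]
150 [ 486.9 -119.3  150. ] [441.   12.1 150. ] [615.8 106.1 150. ]
160 [ 486.  -116.9  160. ] [441.6  10.3 160. ] [610.8 101.2 160. ]
170 [ 485.1 -114.6  170. ] [442.2   8.5 170. ] [605.8  96.4 170. ]
```

```bash
python3 - <<'E'
from h import *
np.set_printoptions(precision=1,suppress=True)
a=load('scene');b=load('side')
s=st();print(s['ee_pos'],s['ee_rot'],s['qpos'])
# dark finger mask bottoms
for n,f in(('a',a),('b',b)):
    u,v=proj(f,s['ee_pos']);print(n,'TCP',u,v,'tip',proj(f,s['ee_pos']-[0,0,19]))
    g=f['color'].max(2)[int(v)-25:int(v)+30,int(u)-12:int(u)+13]
    for i,r in enumerate(g):
        if i%2==0: print(int(v)-25+i,' '.join('%3d'%x for x in r[::2]))
E
```

```text
[ 494.7 -108.4  280.2] [179.8   1.8 117.4] [-12.8   8.9  90.9  -1.2  78.8 -40. ]
a TCP 317.75315024315654 135.198656520518 tip [318.  142.1]
110  38  40  39  38  38  39  39  40  40  38  47  87 109
112  43  41  40  39  39  40  39  40  38  37  61 139 169
114 115 101  76  42  39  39  38  39  40  39  76 170 185
116 183 181 144  53  39  38  39  40  38  39  82 181 194
118 192 190 155  55  39  40  40  41  39  40  82 182 198
120 199 194 159  60  40  40  39  39  40  40  86 183 197
122 203 200 166  66  41  40  40  40  40  41  97 191 202
124 201 199 167  67  40  41  40  40  40  42  95 187 204
126 202 201 171  67  41  39  41  41  40  41  94 177 193
128 200 202 176  75  41  41  41  41  41  42 109 180 186
130 201 200 185 101  58  50  45  43  42  49 136 197 193
132 206 205 199 175 159 149 135 118 104 105 180 207 203
134 207 209 208 206 201 196 195 197 195 193 205 209 209
136 209 209 209 209 209 207 200 196 198 204 207 208 209
138 209 207 206 204 204 203 202 198 198 199 202 205 207
140 207 207 207 207 207 206 204 204 205 206 204 204 205
142 196 201 203 206 208 210 210 210 209 209 209 208 209
144 194
[... 1537 characters left out ...]
 228 229 227 226 226 226 227
145 218 217 220 224 228 229 229 229 227 227 227 228 226
147 218 219 224 229 229 229 228 228 228 229 228 227 222
149 218 223 229 229 227 227 229 229 229 229 228 223 221
151 222 227 226 228 228 224 226 228 229 229 224 219 225
153 234 230 221 229 228 223 225 228 228 225 218 224 228
155 236 235 229 228 226 224 223 222 220 217 223 228 229
157 236 235 217 228 227 227 226 221 220 223 228 229 227
159 236 236 227 229 228 229 226 223 223 229 229 229 229
161 231 232 227 228 229 227 226 226 228 228 228 229 229
163 151 151 152 219 229 227 227 227 226 228 229 229 228
165 144 148 149 214 229 227 225 223 228 229 230 227 220
167 132 149 147 168 222 221 223 229 229 229 226 223 221
```

```bash
cat >> h.py <<'E'
def tips(verbose=1):
    """apparent height (above TCP, mm) of each finger's lower end in scene & side"""
    s=st();Rm=R.from_euler('xyz',s['ee_rot'],degrees=True).as_matrix();w=s['gripper_width']
    print('pos',np.round(s['ee_pos'],1),'w',round(w,1),'tips_ahead',env.tips_ahead)
    for n in('scene','side'):
        f=grab(n);g=f['color'].max(2)
        for sg in(1,-1):
            c=s['ee_pos']+Rm[:,1]*sg*(w/2+6)
            prof=[]
            for d in range(-50,40,2):
                u,v=proj(f,c+Rm[:,2]*d); prof.append(int(g[int(round(v)),int(round(u))]) if 0<=v<400 and 0<=u<640 else -1)
            print(n,sg,'d -50..38 step2:',*prof)
E
python3 -c "
from h import *
tips()"
python3 -m jog '[[[0,0,0],0,0.3],[[0,0,0],0,0.3],[[0,0,0],0,0.3],[[0,0,0],0,0.3]]'
python3 -c "
from h import *
tips()"
```

```text
pos [ 494.7 -108.4  280.2] w 0.5 tips_ahead 19.0
scene 1 d -50..38 step2: 39 39 40 40 39 39 40 41 42 42 40 41 42 42 40 42 48 48 80 139 180 180 195 197 200 200 203 201 201 202 204 208 208 210 210 209 209 205 199 199 195 194 194 193 193
scene -1 d -50..38 step2: 38 38 39 39 40 40 39 40 40 40 40 41 41 41 40 41 41 41 41 45 45 71 128 178 178 196 197 196 196 198 200 200 201 205 208 208 209 211 211 209 207 201 201 197 193
side 1 d -50..38 step2: 52 52 51 52 51 51 52 52 52 52 52 52 52 51 51 51 94 94 151 186 212 212 217 221 221 223 225 225 226 227 227 229 229 229 229 229 229 229 229 229 228 226 226 226 226
side -1 d -50..38 step2: 29 29 29 31 31 32 32 34 34 33 34 34 35 30 30 30 28 28 31 29 29 30 48 48 122 215 228 228 229 229 229 229 228 228 228 228 228 229 229 229 229 229 229 229 229
time_s: 7.2
ee_pos: [492.6, -108.0, 275.5]
ee_rot: [-179.8, 1.4, 117.4]
force: [0.6, -0.9, 0.5]
gripper_width: 27.3
pos [ 492.6 -108.   275.5] w 27.3 tips_ahead 19.0
scene 1 d -50..38 step2: 40 40 40 40 40 40 41 41 41 41 41 41 41 41 42 41 47 47 81 141 184 184 198 203 203 205 208 210 210 210 207 203 203 197 195 195 193 193 195 195 196 196 196 197 198
scene -1 d -50..38 step2: 40 39 39 38 39 39 39 38 39 40 40 39 40 40 40 40 41 41 41 41 41 41 44 45 45 45 45 55 55 97 155 155 188 200 205 205 208 210 210 210 210 210 209 208 203
side 1 d -50..38 step2: 52 52 52 52 52 51 50 52 52 50 50 50 54 72 72 90 93 93 111 134 160 160 183 213 213 219 220 220 221 221 221 222 225 225 228 229 229 230 228 228 228 228 228 228 229
side -1 d -50..38 step2: 34 35 34 34 35 35 39 39 28 28 28 26 28 28 32 33 33 36 39 39 52 57 108 108 205 223 223 226 226 226 227 228 228 229 229 229 229 229 229 228 225 225 221 221 218
```

```bash

python3 -m jog '[[[0,0,-0.1],0,1],[[0,0,-0.1],0,1],[[0,0,-0.1],0,1],[[0,0,-0.1],0,1],[[0,0,-0.1],0,1]]'
python3 - <<'E'
from h import *
tips()
a=load('scene');b=load('side')
s=st()
o=[]
for f in(a,b):
    u,v=map(int,proj(f,s['ee_pos'])); c=np.ascontiguousarray(f['color'][max(v-50,0):v+50,u-50:u+50,::-1])
    k=(u-50,max(v-50,0))
    for d in(0,19):
        p=proj(f,s['ee_pos']-[0,0,d]);cv2.circle(c,(int(p[0]-k[0]),int(p[1]-k[1])),1,(0,0,255),-1)
    o.append(cv2.resize(c,(400,400),interpolation=cv2.INTER_CUBIC))
cv2.imwrite('pics/c7.png',np.hstack(o))
E
```

```text
time_s: 7.92
ee_pos: [492.7, -107.9, 281.3]
ee_rot: [-179.9, 1.5, 117.4]
force: [-0.0, -0.4, -0.2]
gripper_width: 74.2
pos [ 492.7 -107.9  281.3] w 74.2 tips_ahead 19.0
scene 1 d -50..38 step2: 41 41 40 40 40 40 42 41 40 40 41 41 42 42 41 41 44 44 69 125 179 179 203 208 209 209 206 202 197 197 193 193 194 194 194 196 196 194 196 198 198 198 198 196 196
scene -1 d -50..38 step2: 39 38 38 38 38 38 38 39 38 35 35 33 32 32 32 32 32 32 36 64 114 114 158 183 183 194 201 204 204 205 207 207 207 207 206 206 206 203 203 199 197 197 201 205 205
side 1 d -50..38 step2: 56 55 55 54 54 54 53 55 55 53 52 52 52 55 55 55 55 58 58 62 76 76 104 164 164 214 221 222 222 220 220 220 220 221 221 220 219 219 220 220 220 219 219 219 225
side -1 d -50..38 step2: 28 27 27 27 29 26 26 26 29 29 29 30 30 41 43 51 51 69 85 85 118 139 139 167 213 213 219 218 218 219 221 221 222 222 222 224 226 226 228 228 228 227 225 225 225
```

View pics/c7.png

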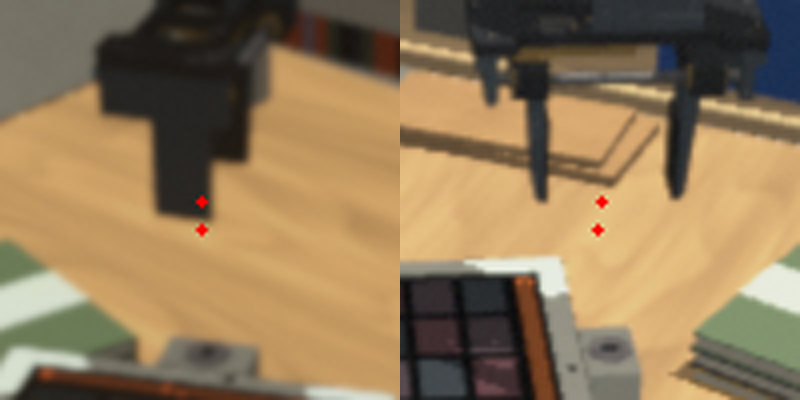

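```bash
cat > base.py <<'E'
from h import *
np.set_printoptions(precision=2,suppress=True)
def edges(show=0):
    for n in('scene','side'):
        f=load(n);im=f['color'].astype(int);sat=im.max(2)-im.min(2)
        c=proj(f,[584,-55,8]);yy,xx=np.mgrid[:400,:640]
        m=((sat<24)&(im.max(2)<110)&(np.hypot(xx-c[0],yy-c[1])<75)).astype(np.uint8)
        nl,l,stt,_=cv2.connectedComponentsWithStats(m)
        lab=np.bincount(l[int(c[1])-5:int(c[1])+20,int(c[0])-20:int(c[0])+20].ravel(),minlength=nl);lab[0]=0
        m=(l==lab.argmax()).astype(np.uint8)
        cn=max(cv2.findContours(m,cv2.RETR_EXTERNAL,cv2.CHAIN_APPROX_NONE)[0],key=len)[:,0]
        P=np.array([onz(f,p,8)[:2] for p in cn])-[584,-55]
        for name,ax,sg in(('x+',0,1),('x-',0,-1),('y+',1,1),('y-',1,-1)):
            q=P[(np.abs(P[:,ax]*sg-98)<16)&(np.abs(P[:,1-ax])<75)]
            if len(q)<15: continue
            for _ in range(5):
                k=np.polyfit(q[:,1-ax],q[:,ax],1);r=q[:,ax]-np.polyval(k,q[:,1-ax]);q=q[np.abs(r)<max(1.5*np.median(np.abs(r)),1)]
            ang=np.degrees(np.arctan(k[0]))*(1 if ax==1 else -1)
            print(n,name,'n',len(q),'span',np.ptp(q[:,1-ax]).round(),'offset',k[1].round(1),'yaw',ang.round(2))
edges()
E
python3 base.py; python3 -c "
from h import *
to((478.8,-117.7,131),28.2)
print(st()['qpos'])"
```

```text
scene x+ n 32 span 144.0 offset 105.5 yaw -2.2
scene x- n 15 span 109.0 offset -91.7 yaw -6.56
scene y+ n 27 span 143.0 offset 96.0 yaw -0.89
scene y- n 19 span 135.0 offset -99.2 yaw -1.38
side x+ n 16 span 106.0 offset 96.0 yaw -2.76
side x- n 25 span 143.0 offset -99.3 yaw -2.43
side y+ n 27 span 143.0 offset 98.1 yaw -1.44
side y- n 6 span 51.0 offset -94.5 yaw -0.11
shift cm [ 0.16 -1.66 15.03] turn 89.2 pos [ 492.8 -107.9  281.3] rot [-179.9    1.5  117.4] F [ 0.3  0.5 -0.3] t 8.025
[-12.82605881   8.97805297  90.68027215  -1.22360288  79.48894014
 -40.02724539]
```

```bash

python3 -m jog '[[[0,0,0],9.9,1],[[0,0,0],9.9,1],[[0,0,0],9.9,1],[[0,0,0],9.9,1],[[0,0,0],9.9,1],[[0,0,0],9.9,1],[[0,0,0],9.9,1],[[0,0,0],9.9,1],[[0,0,0],9.9,1]]'
python3 - <<'E'
from h import *
np.set_printoptions(precision=2,suppress=True)
to((478.8,-117.7,131),28.2)
w=grab('wrist','w7');g=cv2.cvtColor(w['color'],cv2.COLOR_RGB2GRAY)
e=proj(w,[485,-114.6,171]);print('expect plug',e, 'tcp tip', proj(w,st()['ee_pos']+[0,0,8]))
E
```

```text
time_s: 9.15
ee_pos: [492.5, -107.8, 281.0]
ee_rot: [178.6, 0.1, 25.3]
force: [-0.8, -0.6, 0.2]
gripper_width: 91.4
shift cm [-1.63 -0.07 15.  ] turn -2.9 pos [ 492.5 -107.8  281. ] rot [178.6   0.1  25.3] F [-0.8 -0.6  0.2] t 9.15
expect plug [314.85 202.85] tcp tip [315.41 235.08]
```

View pics/w7.png

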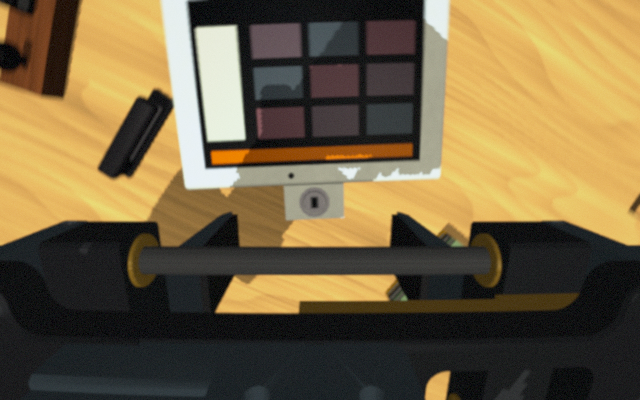

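```bash

python3 -m jog '[[[-1.6,0,2],-2.9,1],[[0,0,4],0,1],[[0,0,4],0,1],[[0,0,4],0,1],[[0,0,1],0,1]]'
python3 -c "
from h import *
to((478.8,-117.7,131),28.2)"
python3 -m jog '[[[0,0,0],0,0.55],[[0,0,0],0,0.55],[[0,0,0],0,0.55]]' 25
python3 -c "
from h import *
to((478.8,-117.7,131),28.2)"
```

```text
time_s: 9.82
ee_pos: [481.1, -119.0, 129.1]
ee_rot: [178.3, -0.1, 28.8]
force: [0.8, 0.2, 0.3]
gripper_width: 91.3
shift cm [-0.14 -0.22 -0.2 ] turn 0.6 pos [ 481.1 -119.   129.1] rot [ 1.783e+02 -1.000e-01  2.880e+01] F [0.8 0.2 0.3] t 9.825
time_s: 10.2
ee_pos: [482.7, -118.9, 131.8]
ee_rot: [178.2, -0.2, 28.9]
force: [-3.1, 7.7, -2.9]
gripper_width: 64.1
shift cm [-0.28 -0.3   0.07] turn 0.7 pos [ 482.7 -118.9  131.8] rot [178.2  -0.2  28.9] F [-3.1  7.7 -2.9] t 10.2
```

```bash

python3 -m jog '[[[0,-0.2,0],0,0.5],[[0,-0.1,0],0,0.5],[[0,0,0],0,0.5]]' 40
python3 -c "
from h import *
to((478.8,-117.7,131),28.2)"
```

```text
time_s: 10.58
ee_pos: [481.8, -117.1, 131.8]
ee_rot: [178.1, -0.3, 28.8]
force: [1.6, -0.8, -4.4]
gripper_width: 60.2
shift cm [-0.29 -0.1   0.08] turn 0.6 pos [ 481.8 -117.1  131.8] rot [178.1  -0.3  28.8] F [ 1.6 -0.8 -4.4] t 10.575
```

```bash

python3 -m jog '[[[0.02,-0.9,0],3.6,0.5],[[0.02,-0.9,0],3.6,0.5],[[0.02,-0.9,0],3.6,0.5]]'
python3 -m jog '[[[0.02,-0.9,0],3.6,0.5],[[0.02,-0.9,0],3.6,0.5],[[0.02,-0.9,0],3.6,0.5]]'
python3 -c "
from h import *
to((467.1,-55.9,131),-2)"
```

```text
time_s: 10.95
ee_pos: [473.3, -96.8, 131.7]
ee_rot: [177.7, -0.7, 18.0]
force: [4.9, -8.3, -3.6]
gripper_width: 59.9
time_s: 11.32
ee_pos: [468.8, -74.7, 131.6]
ee_rot: [177.4, -1.2, 7.1]
force: [4.0, -10.0, -4.2]
gripper_width: 59.8
shift cm [ 0.06 -1.89 -0.03] turn 9.1 pos [468.8 -74.7 131.6] rot [177.4  -1.2   7.1] F [  4.  -10.   -4.2] t 11.325
```

```bash

python3 -m jog '[[[0.02,-0.8,0],3.1,0.5],[[0.02,-0.8,0],3.1,0.5],[[0.02,-0.75,0],2.9,0.5]]'
python3 - <<'E'
from h import *
to((467.7,-55.9,131),-2)
grab('scene','s8');grab('side','d8')
E
python3 base.py
```

```text
time_s: 11.7
ee_pos: [468.2, -55.8, 131.6]
ee_rot: [177.1, -1.6, -2.1]
force: [1.4, -10.1, -3.1]
gripper_width: 60.2
shift cm [-0.05  0.01  0.06] turn -0.1 pos [468.2 -55.8 131.6] rot [177.1  -1.6  -2.1] F [  1.4 -10.1  -3.1] t 11.7
scene x+ n 32 span 144.0 offset 105.5 yaw -2.2
scene x- n 9 span 87.0 offset -93.7 yaw -6.27
scene y+ n 25 span 139.0 offset 96.2 yaw -1.18
scene y- n 16 span 90.0 offset -99.4 yaw -1.06
side x+ n 16 span 101.0 offset 95.9 yaw -2.66
side x- n 22 span 138.0 offset -99.3 yaw -1.72
side y+ n 27 span 143.0 offset 98.1 yaw -1.44
side y- n 9 span 59.0 offset -105.7 yaw -10.63
```

```bash

python3 -m jog '[[[0.3,0.15,0],0,0.5],[[0.3,0.15,0],0,0.5],[[0.3,0.15,0],0,0.5]]'
python3 -m jog '[[[0.3,0.15,0],0,0.5],[[0.3,0.15,0],0,0.5],[[0.3,0.15,0],0,0.5]]'
python3 -c "
from h import *
to((467.7,-55.9,131),-2)"
```

```text
time_s: 12.18
ee_pos: [467.8, -55.3, 131.6]
ee_rot: [177.9, -0.5, -2.5]
force: [-7.6, 4.5, 3.4]
gripper_width: 59.8
time_s: 12.55
ee_pos: [467.4, -55.2, 131.7]
ee_rot: [178.4, 0.6, -2.7]
force: [-7.6, 6.6, 0.2]
gripper_width: 60.0
shift cm [0.03 0.07 0.07] turn -0.7 pos [467.4 -55.2 131.7] rot [178.4   0.6  -2.7] F [-7.6  6.6  0.2] t 12.55
```

```bash

python3 -m jog '[[[-0.1,0.19,0],-0.3,0.5],[[-0.1,0.19,0],-0.3,0.5],[[-0.1,0.19,0],-0.3,0.5]]'
python3 -m jog '[[[-0.1,0.19,0],-0.3,0.5],[[0,0.19,0],-0.3,0.5],[[0,0.19,0],-0.3,0.5],[[0,0.19,0],-0.3,0.5]]'
```

```text
time_s: 12.92
ee_pos: [467.5, -56.3, 132.3]
ee_rot: [178.8, 0.1, -1.8]
force: [1.7, 7.2, -6.5]
gripper_width: 59.6
time_s: 13.42
ee_pos: [467.6, -58.3, 132.2]
ee_rot: [179.4, -0.1, -0.7]
force: [0.3, 6.6, -5.6]
gripper_width: 59.7
```

```bash

python3 -m jog '[[[0,-0.35,0],1.0,0.5],[[0,0,0],0.3,0.5],[[0,0,0],0,1],[[0,0,0],0,1],[[0,0,0],0,1],[[0,0,-0.5],0,1],[[0,0,-4],0,1],[[-1,0,-5],0,1],[[-3,0,-5],0,1],[[-5,0,-3],0,1]]'
python3 - <<'E'
from h import *
np.set_printoptions(precision=2,suppress=True)
to((467.7,-55.9,131),-2)
w=grab('wrist','w9');grab('scene');grab('side')
im=w['color'].astype(int)
for X in([467,-58,170],[491,72,170],[681,66,170],[586,-60,140],[486,44,8],[482,-156,8]): print(X,proj(w,X))
E
python3 base.py
```

```text
time_s: 14.68
ee_pos: [377.9, -50.8, 313.1]
ee_rot: [179.1, -0.2, -1.7]
force: [-0.1, 0.3, 0.5]
gripper_width: 91.7
shift cm [ 8.93 -0.06 18.24] turn 0.3 pos [377.9 -50.8 313.1] rot [179.1  -0.2  -1.7] F [-0.1  0.3  0.5] t 14.675
[467, -58, 170] [316.27 103.48]
[491, 72, 170] [189.43  83.83]
[681, 66, 170] [ 175.85 -128.28]
[586, -60, 140] [314.24  -9.85]
[486, 44, 8] [247.98 101.14]
[482, -156, 8] [376.22  99.89]
scene x+ n 31 span 142.0 offset 105.6 yaw -2.33
scene x- n 8 span 79.0 offset -92.0 yaw -3.81
scene y+ n 31 span 145.0 offset 96.5 yaw -1.5
scene y- n 17 span 95.0 offset -100.1 yaw -0.54
side x+ n 19 span 128.0 offset 96.5 yaw -2.15
side x- n 25 span 147.0 offset -99.7 yaw -1.81
side y+ n 27 span 143.0 offset 98.2 yaw -1.42
side y- n 11 span 53.0 offset -100.7 yaw -5.19
```

View pics/w9.png

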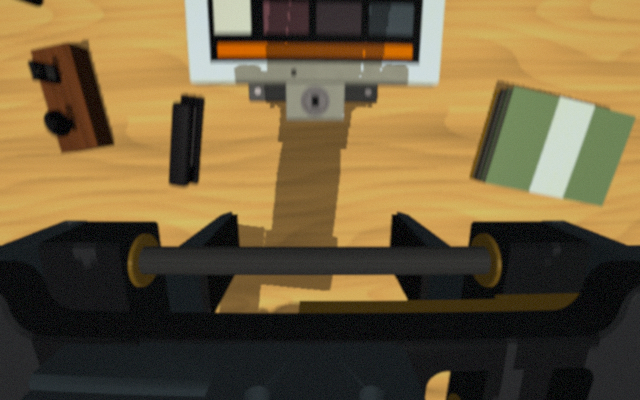

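```bash
cat > meas.py <<'E'
from h import *
np.set_printoptions(precision=2,suppress=True)
w=load('wrist');im=w['color'].astype(float);g=im.max(2)
def edge(cols,r0,r1,z,ch=g,bright_first=True):
    P=[]
    for c in cols:
        col=cv2.GaussianBlur(ch[r0:r1,c:c+1],(1,3),0)[:,0];d=np.diff(col)*(-1 if bright_first else 1)
        i=d.argmax();
        if d[i]<15 or i<1 or i>len(d)-2: continue
        den=d[i-1]-2*d[i]+d[i+1];o=.5*(d[i-1]-d[i+1])/den if den else 0
        P.append(onz(w,(c,r0+i+.5+o),z)[:2])
    P=np.array(P)
    for _ in range(4):
        k=np.polyfit(P[:,1],P[:,0],1);r=P[:,0]-np.polyval(k,P[:,1]);P=P[np.abs(r)<max(2*np.median(abs(r)),.3)]
    print(len(P),'x at mean y',P[:,0].mean(),P[:,1].mean(),'yaw',-np.degrees(np.arctan(k[0])),'rms',r.std())
sat=im.max(2)-im.min(2)
print('frame edge (white->wood, via blue)');edge(list(range(194,232))+list(range(412,434)),72,94,155,im[:,:,2])
print('base edge');edge(list(range(253,284))+list(range(349,374)),92,112,8,sat,False)
# slot
sub=g[90:112,305:328];m=(sub<60);yy,xx=np.nonzero(m);c=(305+xx.mean(),90+yy.mean());print('slot px',c,m.sum(),'world',onz(w,c,171))
# lock sides
for z in(170,):
    row=im[104:112,270:360,:].mean(0)[:,2];d=np.diff(row);l=270+d[:35].argmax()+.5;r=270+45+d[45:].argmin()+.5;print('lock sides',l,r,onz(w,(l,108),z),onz(w,(r,108),z))
E
python3 meas.py
```

```text
frame edge (white->wood, via blue)
39 x at mean y 490.42432240230175 -21.221451574507263 yaw -2.1214088868470182 rms 0.29210062563937783
base edge
15 x at mean y 486.131822843135 9.646340342906026 yaw -2.988758531694424 rms 0.17631760272545485
slot px (np.float64(314.89473684210526), np.float64(100.5)) 38 world [469.95 -56.64 171.  ]
lock sides 285.5 343.5 [463.44 -25.72 170.  ] [461.65 -86.4  170.  ]
```

```bash

python3 -m jog '[[[2.87,-5.4,0],0,1],[[2.87,-5.4,0],0,1],[[2.87,-5.4,0],0,1],[[2.87,-5.4,0],0,1],[[2.87,-5.4,0],0,1],[[2.87,-5.4,0],0,1],[[2.87,-5.4,0],0,1],[[0,0,2],-10.5,1],[[0,0,2],-10.5,1]]'
python3 -m jog '[[[0,0,1],-10.5,1],[[0,0,0],-10.5,1],[[0,0,0],-10.5,1],[[0,0,0],-10.5,1],[[0,0,0],-10.5,1],[[0,0,0],-10.5,1],[[0,0,0],-10.5,1],[[0,0,0],-10.5,1]]'
python3 -m jog '[[[0,0,0],-10.5,1],[[0,0,0],-10.5,1],[[0,0,0],-10.5,1],[[0,0,0],-10.5,1],[[0,0,0],-10.5,1],[[0,0,0],-10.5,1],[[0,0,0],-10.5,1],[[0,0,0],-10.5,1]]'
python3 - <<'E'
from h import *
np.set_printoptions(precision=2,suppress=True)
to((533,314.5,200),187.2)
w=grab('wrist','w12')
im=w['color'].astype(int)
for X in([533,314.5,82],[533,314.5,40],[497,311.5,40],[463,306,80]): print(X,proj(w,X))
# block mask: reddish brown dark
hsv=cv2.cvtColor(w['color'],cv2.COLOR_RGB2HSV)
c=proj(w,[497,311.5,40]);m=((hsv[:,:,2]<150)&(hsv[:,:,1]>90)|(hsv[:,:,2]<60)).astype(np.uint8);m[215:]=0
cn=max(cv2.findContours(m,cv2.RETR_EXTERNAL,cv2.CHAIN_APPROX_NONE)[0],key=cv2.contourArea)
print(cv2.minAreaRect(cn),cv2.approxPolyDP(cn,4,True)[:,0].tolist())
E
```

```text
time_s: 15.95
ee_pos: [601.6, 329.8, 250.6]
ee_rot: [178.8, 0.6, 19.4]
force: [0.6, 0.3, -0.2]
gripper_width: 91.4
time_s: 16.95
ee_pos: [603.1, 332.6, 217.1]
ee_rot: [-178.1, 1.5, 105.3]
force: [-0.3, 0.2, 0.2]
gripper_width: 91.2
time_s: 17.95
ee_pos: [605.3, 335.2, 197.2]
ee_rot: [-178.0, -3.0, -168.9]
force: [-0.3, 0.2, 0.7]
gripper_width: 91.2
shift cm [ 7.5  -0.63  0.13] turn 3.9 pos [605.3 335.2 197.2] rot [-178.    -3.  -168.9] F [-0.3  0.2  0.7] t 17.95
[533, 314.5, 82] [311.54 125.16]
[533, 314.5, 40] [313.14 127.34]
[497, 311.5, 40] [316.79  93.92]
[463, 306, 80] [317.04  49.64]
((200.01211547851562, 107.54417419433594), (216.81314086914062, 173.20169067382812), 88.72696685791016) [[117, 30], [113, 53], [134, 109], [148, 113], [199, 214], [289, 214], [279, 194], [267, 192], [252, 135], [230, 84], [285, 61], [282, 0], [160, 0], [153, 15]]
```

```bash
python3 - <<'E'
from h import *
np.set_printoptions(precision=1,suppress=True)
w=load('wrist');im=w['color'].astype(int);mx=im.max(2);sat=mx-im.min(2)
br=((im[:,:,0]-im[:,:,2]>20)&(mx<140)&(mx>45)).astype(np.uint8);dk=((sat<18)&(mx<70)).astype(np.uint8)
print('legend: #=dark, b=brown .=else; cols 230..400 step4, rows 0..216 step 6')
for v in range(0,216,6): print('%3d '%v+''.join('#' if dk[v,u] else 'b' if br[v,u] else '.' for u in range(230,402,3)))
E
```

```text
legend: #=dark, b=brown .=else; cols 230..400 step4, rows 0..216 step 6
  0 bbbbbbbbbbbbbbbbbb........................................
  6 bbbbbbbbbbbbbbbbb.........................................
 12 bbbbbbbbbbbbbbbbb.........................................
 18 bbbbbbbbbbbbbbbbbb........................................
 24 bbbbbbbbbbbbbbbbbb...bbbbb................................
 30 bbbbbbbbbbbbbbbbbb...bbbbbbbbbbbbbbbbbb...................
 36 bbbbbbbbbbbbbbbbbbb..bbbbbbbbbbbbbbbbbb...................
 42 bbbbbbbbbbbbbbbbbbb..bbbbbbb##bbbbbbbbb...................
 48 bbbbbbbbbbbbbbbbbbb.bbbbbbbb##bbbbbbbbb...................
 54 bbbbbbbbbbbbbbbbbbb.bbbbbbbb##bbbbbbbbb...................
 60 bbbbbbbbbbbbbbbbbbb.bbbbbbb###bbbbbbbb....................
 66 bbbbbbbbbbbbbbbb....bbbbbbb###bbbbbbbb....................
 72 bbbbbbbbbb..........bbbbbbb###bbbbbbbb....................
 78 bbbb................bbbbbbbbbbbbbbbbbb....................
 84 b...................bbbbbbbbbbbbbbbbbb....................
 90 b...................bbbbbbbbbbbbbbbbb.....................
 96 bb..............
[... 539 characters left out ...]
.......
150 bbbbbbbbbb.........bbbbbbbbbbbbbbbbb......................
156 bbbbbbbbbb.........bbbbbbbbbbbbbbbbb......................
162 bbbbbbbbbbb........bbbbbbbbbbbbbbbbb......................
168 bbbbbbbbbbb........bbbbbbbbbbbbbbb........................
174 bbbbbbbbbbbb..............................................
180 bbbbbbbbbbbb..............................................
186 bbbbbbbbbbbbb.............................................
192 bbbbbbbbbbbbb.............................................
198 bbbbbbbbbbbbbbbbbb........................................
204 bbbbbbbbbbbbbbbbbbb.......................................
210 bbbbbbbbbbbbbbbbbbb.......................................
```

```bash
cat > key.py <<'E'
from h import *
np.set_printoptions(precision=2,suppress=True)
w=load('wrist');im=w['color'].astype(int);mx=im.max(2);sat=mx-im.min(2)
def meas(u0,u1,v0,v1,ztop=82):
    dk=((sat<22)&(mx<75));yy,xx=np.nonzero(dk[v0:v1,u0:u1]);c=(u0+xx.mean(),v0+yy.mean())
    print('key px',c,len(xx),'rows',v0+yy.min(),v0+yy.max(),'cols',u0+xx.min(),u0+xx.max(),'world top',onz(w,c,ztop))
def sides(rows,ul,ur):
    L=[];Rr=[]
    for v in rows:
        r=cv2.GaussianBlur(im[v:v+1,:,0].astype(float),(3,1),0)[0]
        d=np.diff(r);l=ul-15+(-d[ul-15:ul+15]).argmax();q=ur-15+d[ur-15:ur+15].argmax()
        L.append(onz(w,(l+.5,v),40)[:2]);Rr.append(onz(w,(q+.5,v),40)[:2])
    for P in(np.array(L),np.array(Rr)):
        for _ in range(4):
            k=np.polyfit(P[:,0],P[:,1],1);r=P[:,1]-np.polyval(k,P[:,0]);P=P[abs(r)<max(2*np.median(abs(r)),.4)]
        print('side line n',len(P),'yaw',np.degrees(np.arctan(k[0])),'y at x=533',np.polyval(k,533),'x at ends',P[:,0].min(),P[:,0].max())
E
python3 - <<'E'
from key import *
meas(302,322,112,148)
sides(range(90,165,2),289,339)
meas(302,325,36,80,85)
E
```

```text
key px (np.float64(310.59722222222223), np.float64(127.91666666666667)) 216 rows 115 140 cols 306 315 world top [535.77 314.1   82.  ]
side line n 35 yaw 7.365016440943327 y at x=533 283.3330257938902 x at ends 498.9747947135035 577.4849078081672
side line n 31 yaw 7.180682111699237 y at x=533 343.15526029543264 x at ends 487.81681014680925 568.0751023964647
key px (np.float64(315.126213592233), np.float64(56.637540453074436)) 309 rows 37 76 cols 310 320 world top [470.81 305.86  85.  ]
```

```bash

python3 -m jog '[[[0,0,0],3.9,1],[[5.3,-0.6,0],0,1],[[5.3,-0.6,0],0,1],[[0,0,0],0,1]]'
python3 - <<'E'
from h import *
to((500.3,309.1,110),-172.73)
E
```

```text
time_s: 18.5
ee_pos: [499.5, 310.0, 193.8]
ee_rot: [-177.6, -3.4, -173.3]
force: [0.9, 1.0, -0.6]
gripper_width: 91.3
shift cm [-0.57  0.25  8.35] turn -0.6 pos [499.5 310.  193.8] rot [-177.6   -3.4 -173.3] F [ 0.9  1.  -0.6] t 18.5
```

```bash

python3 -m jog '[[[-0.27,0.14,4],-0.6,1],[[-0.27,0.14,4],0,1],[[-0.27,0.14,4],0,1],[[-0.27,0.14,4],0,1],[[0,0,0],0,1]]'
python3 - <<'E'
from h import *
to((500.3,309.1,8),-172.73)
E
```

```text
time_s: 19.12
ee_pos: [507.7, 312.5, 25.5]
ee_rot: [-177.7, -3.1, -173.3]
force: [1.3, -0.1, 0.2]
gripper_width: 91.1
shift cm [ 0.68 -0.18  1.8 ] turn -0.6 pos [507.7 312.5  25.5] rot [-177.7   -3.1 -173.3] F [ 1.3 -0.1  0.2] t 19.125
```

```bash

python3 -m jog '[[[0.6,-0.2,1.4],-0.6,1],[[0,0,0],0,0.5],[[0,0,0],0,0.5],[[0,0,0],0,0.5]]' 40
python3 -c "
from h import *
to((500.3,309.1,8),-172.73)"
python3 -m jog '[[[0,0,0],0,0.5],[[0,0,0],0,0.5],[[0,0,0],0,0.5]]' 40
python3 -c "
from h import *
to((500.3,309.1,8),-172.73)"
```

```text
time_s: 19.62
ee_pos: [504.8, 311.1, 14.8]
ee_rot: [-177.9, -2.7, -172.8]
force: [0.8, -0.2, -0.7]
gripper_width: 64.1
shift cm [ 0.44 -0.11  0.71] turn -0.0 pos [504.8 311.1  14.8] rot [-177.9   -2.7 -172.8] F [ 0.8 -0.2 -0.7] t 19.625
time_s: 20.0
ee_pos: [504.9, 309.6, 14.8]
ee_rot: [-177.8, -2.7, -172.8]
force: [1.0, -0.3, -2.7]
gripper_width: 60.0
shift cm [0.43 0.04 0.7 ] turn -0.0 pos [504.9 309.6  14.8] rot [-177.8   -2.7 -172.8] F [ 1.  -0.3 -2.7] t 20.0
```

```bash

python3 -m jog '[[[0.35,-0.2,0],0,0.5],[[0.35,-0.2,0],0,0.5],[[0.35,-0.2,0],0,0.5],[[0.35,-0.2,0],0,0.5]]'
python3 -c "
from h import *
to((500.3,309.1,8),-172.73)"
```

```text
time_s: 20.5
ee_pos: [505.3, 309.9, 15.1]
ee_rot: [-178.7, -0.9, -172.8]
force: [8.9, 6.4, -8.7]
gripper_width: 59.8
shift cm [0.5  0.   0.72] turn -0.1 pos [505.3 309.9  15.1] rot [-178.7   -0.9 -172.8] F [ 8.9  6.4 -8.7] t 20.5
```

```bash

python3 -m jog '[[[0.35,-0.25,0],0,0.5],[[0.35,-0.25,0],0,0.5],[[0.1,-0.25,0],0,0.5],[[0,-0.25,0],0,0.5],[[0,-0.25,0],0,0.5]]'
python3 -c "
from h import *
to((500.3,309.1,8),-172.73)"
```

```text
time_s: 21.12
ee_pos: [505.7, 310.3, 15.1]
ee_rot: [-179.9, 0.2, -173.0]
force: [-1.1, 10.3, -6.2]
gripper_width: 59.3
shift cm [ 0.55 -0.06  0.71] turn -0.3 pos [505.7 310.3  15.1] rot [-179.9    0.2 -173. ] F [-1.1 10.3 -6.2] t 21.125
```

```bash

python3 -m jog '[[[0,0,0],0,1],[[0,0,0],0,1],[[0,0,-0.5],0,1],[[0,0,-1],0,1],[[0,0,-1],0,1]]'
python3 - <<'E'
from key import *
for u in(300,310,320,328):
    col=cv2.GaussianBlur(im[150:190,u:u+1,0].astype(float),(1,3),0)[:,0];v=150+np.diff(col).argmax()+.5
    col2=cv2.GaussianBlur(im[15:45,u:u+1,0].astype(float),(1,3),0)[:,0];v2=15+(-np.diff(col2)).argmax()+.5
    A=onz(w,(u,v),40);B=onz(w,(u,v2),40);print(u,v,v2,A,B,np.linalg.norm(A-B),(A+B)/2)
dk=((sat<22)&(mx<75))
for v in range(108,150): print(v,np.nonzero(dk[v,300:325])[0].tolist()[:1],dk[v,300:325].sum(),onz(w,(311,v),82)[0].round(1),mx[v,311],end='; ')
to((535,313.5,36),-172.73)
E
```

```text
time_s: 21.75
ee_pos: [505.6, 310.8, 42.8]
ee_rot: [-180.0, 0.3, -173.0]
force: [-0.8, 0.3, 0.8]
gripper_width: 91.3
300 171.5 23.5 [584.45 309.26  40.  ] [429.3 279.8  40. ] 157.93079749469817 [506.88 294.53  40.  ]
310 171.5 23.5 [582.19 320.53  40.  ] [427.37 290.28  40.  ] 157.74574334668281 [504.78 305.4   40.  ]
320 173.5 24.5 [582.18 332.22  40.  ] [426.42 300.93  40.  ] 158.87316904732515 [504.3  316.57  40.  ]
328 173.5 24.5 [580.37 341.2   40.  ] [424.86 309.28  40.  ] 158.75150237477612 [502.62 325.24  40.  ]
108 [] 0 517.1 94; 109 [] 0 518.0 95; 110 [] 0 519.0 97; 111 [] 0 519.9 93; 112 [] 0 520.8 91; 113 [] 0 521.8 85; 114 [] 0 522.7 64; 115 [9] 5 523.6 43; 116 [8] 7 524.5 43; 117 [8] 7 525.5 44; 118 [8] 7 526.4 42; 119 [8] 8 527.3 44; 120 [8] 8 528.3 44; 121 [8] 8 529.2 43; 122 [7] 9 530.1 43; 123 [7] 9 531.1 46; 124 [7] 9 532.0 44; 125 [7] 9 533.0 43; 126 [7] 9 533.9 41; 127 [7] 9 534.8 43; 128 [7] 9 535.8 42; 129 [7] 8 536.7 44; 130 [6] 9 537.7 41; 131 [6] 9 538.6 43; 132 [6] 9 539.6 40; 133 [6] 9 540.5 41; 134 [6] 9 541.4 42; 135 [7] 8 542.4 41; 136 [6] 9 543.3 31; 137 [6] 9 544.3 37; 138 [6] 9 545.2 39; 139 [6] 8 546.2 27; 140 [7] 7 547.2 36; 141 [] 0 548.1 45; 142 [] 0 549.1 49; 143 [] 0 550.0 58; 144 [] 0 551.0 60; 145 [] 0 551.9 61; 146 [] 0 552.9 74; 147 [] 0 553.9 82; 148 [] 0 554.8 84; 149 [] 0 555.8 84; shift cm [-2.95 -0.09  0.7 ] turn -0.3 pos [505.6 310.8  42.8] rot [-180.     0.3 -173. ] F [-0.8  0.3  0.8] t 21.75
```

```bash

python3 -m jog '[[[-1.5,-0.05,0],-0.3,1],[[-1.5,-0.05,0],0,1],[[0,0,0.6],0,1]]'
python3 -c "
from h import *
to((535.5,313.5,35.5),-172.73)"
python3 -m jog '[[[0,0,0],0,0],[[0,0,0],0,0],[[0,0,0],0,0],[[0,0,0],0,0],[[0,0,0],0,0],[[0,0,0],0,0]]' 35
python3 -c "
from h import *
to((535.5,313.5,35.5),-172.73)"
```

```text
time_s: 22.12
ee_pos: [539.6, 314.4, 38.9]
ee_rot: [179.9, 0.6, -172.7]
force: [0.8, 0.1, -1.2]
gripper_width: 90.8
shift cm [ 0.43 -0.03  0.34] turn 0.0 pos [539.6 314.4  38.9] rot [ 179.9    0.6 -172.7] F [ 0.8  0.1 -1.2] t 22.125
time_s: 22.88
ee_pos: [537.8, 313.7, 37.0]
ee_rot: [-180.0, 0.3, -172.7]
force: [0.1, -0.4, 0.1]
gripper_width: 34.0
shift cm [0.23 0.01 0.15] turn 0.0 pos [537.8 313.7  37. ] rot [-180.     0.3 -172.7] F [ 0.1 -0.4  0.1] t 22.875
```

```bash

python3 -m jog '[[[0.25,0,0.1],0,0.25],[[0,0,0],0,0.2],[[0,0,0],0,0],[[0,0,0],0,0],[[0,0,0],0,0]]' 35
python3 -c "
from h import *
to((535.5,313.5,35.5),-172.73)
print(st()['torque'])"
```

```text
time_s: 23.5
ee_pos: [535.1, 313.3, 36.1]
ee_rot: [-180.0, 0.3, -172.7]
force: [0.3, 0.3, 0.1]
gripper_width: 9.0
shift cm [-0.04  0.01  0.06] turn 0.0 pos [535.1 313.3  36.1] rot [-180.     0.3 -172.7] F [0.3 0.3 0.1] t 23.5
[ 0.09883643  0.00776965 -0.025309  ]
```

```bash

python3 -m jog '[[[0,0,-2],0,0],[[0,0,-3],0,0],[[0,0,-5],0,0],[[0,0,-5],0,0],[[0,0,-5],0,0],[[0,0,-2],9.4,0]]' 55
python3 -c "
from h import *
to((470.5,-56.3,240),177.9)"
```

```text
time_s: 24.25
ee_pos: [533.3, 312.9, 260.1]
ee_rot: [-179.9, 0.1, 177.6]
force: [0.7, -0.8, -0.7]
gripper_width: 8.8
shift cm [  4.77 -37.15   2.06] turn -0.3 pos [533.3 312.9 260.1] rot [-1.799e+02  1.000e-01  1.776e+02] F [ 0.7 -0.8 -0.7] t 24.25
```

```bash

python3 -m jog '[[[0.18,-5.3,0],0,0],[[0.18,-5.3,0],0,0],[[0.18,-5.3,0],0,0],[[0.18,-5.3,0],0,0],[[0.18,-5.3,0],0,0],[[0.18,-5.2,0],0,0],[[0.18,-5.0,0],-0.3,0],[[0,0,0],0,0]]'
python3 -c "
from h import *
to((505,-56.3,230),177.9)"
```

```text
time_s: 25.25
ee_pos: [506.1, -63.0, 262.4]
ee_rot: [180.0, 0.6, 178.0]
force: [-0.3, -0.1, -0.8]
gripper_width: 8.4
shift cm [0.17 0.67 3.24] turn 0.1 pos [506.1 -63.  262.4] rot [180.    0.6 178. ] F [-0.3 -0.1 -0.8] t 25.25
```

```bash

python3 -m jog '[[[0.15,0.65,1.5],0,0],[[0,0,1.6],0,0],[[0,0,0],0,0]]'
python3 - <<'E'
from h import *
np.set_printoptions(precision=2,suppress=True)
to((470.5,-56.3,230),177.9)
w=grab('wrist','w13');im=w['color'].astype(int);mx=im.max(2)
e=proj(w,[470.5,-56.3,171.6]);print('exp plug',e,'blade tip',proj(w,st()['ee_pos']-[0,0,26]))
u,v=map(int,np.round(e))
for r in range(v-22,v+23): print(r,' '.join('%3d'%x for x in mx[r,u-24:u+25:2]))
print('u0',u-24)
E
```

```text
time_s: 25.62
ee_pos: [504.4, -52.7, 228.6]
ee_rot: [179.9, 0.5, 178.1]
force: [-0.9, -0.4, 0.7]
gripper_width: 8.8
shift cm [ 3.38 -0.47 -0.17] turn 0.2 pos [504.4 -52.7 228.6] rot [179.9   0.5 178.1] F [-0.9 -0.4  0.7] t 25.625
exp plug [308.24 169.06] blade tip [314.1  222.22]
147  80  78  81  77  82  79  82  84  81  82  81  81  80  82  82  76  76  76  82  78  82  81  75  84  79
148 100 100  99 101 104 103 105 103 101  99 102 101  99 103 101  97  93  96  97  97  98  95  93  96  97
149 124 124 127 129 126 132 128 130 126 126 129 131 129 129 129 131 126 125 123 125 124 125 125 125 124
150 140 142 139 143 144 144 143 143 140 146 143 144 145 144 140 140 144 142 143 143 144 144 141 143 142
151 145 145 143 146 146 146 149 150 145 147 144 144 142 142 143 142 149 146 150 146 145 145 145 145 147
152 146 143 146 148 146 148 147 147 146 142 136 134 129 128 139 140 142 144 149 146 146 147 142 147 147
153 143 145 145 148 148 149 146 149 136 128 121 120 113 118 123 125 135 145 147 149 146 144 145 149 149
154 146 146 145 145 148 147 146 141 126 118 115 112 115 114 116 117 123 139 149 144 148 146
[... 3167 characters left out ...]
0 108 110 106 107 112 110 109 106 107 110 127 140 145 148 143 144 142
186 146 143 143 145 146 143 135 117 107 112 109 112 109 108 106 106 106 120 135 144 146 143 141 145 144
187 145 144 144 142 147 145 142 130 115 111 107 107 111 110 107 100 115 132 140 142 147 145 145 144 144
188 143 143 142 146 144 144 145 141 125 114 113 114 109 115 116 117 126 140 146 144 144 146 147 144 145
189 143 145 146 144 144 146 147 143 138 133 126 117 116 121 127 134 139 141 148 146 144 147 142 143 142
190 146 143 145 144 146 141 146 142 146 139 140 133 135 138 140 143 145 145 144 146 147 145 146 144 143
191 141 144 143 143 143 143 142 145 145 143 145 146 142 144 144 149 144 145 144 146 145 145 147 144 143
u0 284
```

```bash

python3 - <<'E'
from h import *
np.set_printoptions(precision=2,suppress=True)
w=load('wrist');print('slot world',onz(w,(308.1,171.2),171.6))
p=st()['ee_pos']
for n in('side','scene'):
    f=grab(n);im=f['color'].astype(int)
    print(n)
    for d in range(-14,30,4):
        u,v=proj(f,p-[0,0,d]);ui,vi=int(round(u)),int(round(v))
        print(d,'u %.1f v %.1f'%(u,v),' '.join('%d/%d'%(im[vi,x].max(),im[vi,x].max()-im[vi,x].min()) for x in range(ui-10,ui+11)))
    print('px per 10mm x:',proj(f,p+[10,0,0])-proj(f,p),'y:',proj(f,p+[0,10,0])-proj(f,p))
E
```

```text
slot world [472.23 -56.48 171.6 ]
side
-14 u 340.4 v 160.4 65/7 54/4 54/1 48/3 50/6 52/5 51/5 52/6 52/6 51/6 52/8 53/6 52/7 52/6 52/7 53/6 45/5 36/1 73/4 166/14 222/18
-10 u 340.3 v 161.8 50/8 36/4 21/2 28/5 50/7 54/8 46/5 43/5 47/8 48/9 48/5 51/6 52/6 52/6 53/6 57/6 97/5 183/14 215/16 225/13 232/12
-6 u 340.3 v 163.1 39/4 24/2 20/2 33/6 47/7 44/7 36/4 29/1 31/2 35/3 36/3 43/6 45/6 45/7 50/7 52/7 61/3 109/9 133/11 145/12 191/16
-2 u 340.2 v 164.4 22/3 21/3 31/5 40/5 48/7 47/6 45/5 40/6 38/3 40/0 35/0 37/1 32/2 35/3 38/6 43/5 52/15 105/61 108/56 97/39 108/19
2 u 340.2 v 165.8 29/3 40/5 46/5 49/6 48/6 49/6 48/6 47/6 51/3 74/3 68/4 74/4 58/3 31/1 21/6 52/32 103/72 145/105 197/144 208/153 173/126
6 u 340.1 v 167.1 41/5 45/6 48/5 46/5 48/7 50/7 48/8 49/7 53/4 69/3 65/3 70/4 54/2 28/2 42/23 82/55 112/79 133/96 187/137 189/138 132/93
10 u 340.1 v 168.5 45/6 45/4 48/6 48/7 47/6 47/5 49/7 47/6 52/5 67/2 64/3 71/4 55/3 43/14 81/57 119/83 131/95 136/99 140/101 119/82 87/29
14 u 340.0 v 169.8 26/3 26/2 27/1 30/2 35/3 41/5 45/6 47/6 49/1 73/3 67/4 69/6 73/27 114/77 182/133 209/153 207/150 164/118
[... 1664 characters left out ...]
5/98 198/100 199/101 201/101 201/102 200/101 190/96 158/79 104/46 71/23 94/39 144/70 183/91 195/98 198/99 198/100 197/99 197/99 198/100 197/99 198/100
18 u 331.8 v 168.3 194/98 196/99 197/99 198/99 199/100 200/100 191/96 161/80 108/48 73/24 95/39 144/70 181/90 194/97 196/98 196/99 197/99 198/100 197/99 198/100 198/100
22 u 331.8 v 169.7 193/98 194/98 196/98 196/99 197/100 197/100 191/96 169/83 127/57 106/42 131/58 164/79 183/90 187/90 189/91 192/95 194/96 196/99 197/100 197/99 198/100
26 u 331.9 v 171.1 192/98 195/98 194/98 195/98 197/99 196/99 193/97 180/89 158/75 145/65 156/71 171/77 175/76 169/69 170/69 177/78 185/86 193/94 195/98 197/99 198/100
px per 10mm x: [-2.77  1.53] y: [3.02 1.34]
```

```bash

python3 -m jog '[[[1.6,-0.18,0],0,0],[[1.5,-0.15,1],0,0],[[0.1,0,0.8],0,0],[[0,0,0],0,0]]'
python3 -c "
from h import *
to((472.3,-56.3,200),177.9)"
```

```text
time_s: 26.28
ee_pos: [472.0, -55.2, 213.4]
ee_rot: [179.9, 0.9, 178.2]
force: [-0.1, -0.3, 0.0]
gripper_width: 8.7
shift cm [-0.01 -0.11  1.34] turn 0.3 pos [472.  -55.2 213.4] rot [179.9   0.9 178.2] F [-0.1 -0.3  0. ] t 26.275
```

```bash

python3 -m jog '[[[0,-0.12,0.8],0.2,0],[[0,-0.02,0.5],0,0],[[0,0,0.3],0,0]]'
python3 -m jog '[[[0,0,0.3],0,0],[[0,0,0.3],0,0]]'
python3 -c "
from h import *
to((472.3,-56.3,190),177.9)
print(st()['torque'])"
```

```text
time_s: 26.65
ee_pos: [473.4, -56.8, 197.0]
ee_rot: [179.9, 1.0, 178.0]
force: [-0.6, 0.5, 0.4]
gripper_width: 8.7
time_s: 26.9
ee_pos: [473.4, -56.8, 190.9]
ee_rot: [179.9, 0.9, 178.0]
force: [-1.4, 0.1, 0.9]
gripper_width: 8.5
shift cm [0.12 0.05 0.09] turn 0.1 pos [473.4 -56.8 190.9] rot [179.9   0.9 178. ] F [-1.4  0.1  0.9] t 26.9
[0.02944819 0.4493279  0.01315488]
```

```bash

python3 -m jog '[[[-0.1,0.03,0.2],0,0],[[0.2,0,0.2],0,0],[[-0.2,0,0.2],0,0],[[0.2,0,0.2],0,0],[[-0.2,0,0.2],0,0],[[0.2,0,0.2],0,0]]'
python3 -c "
from h import *
to((472.3,-56.3,167.7),177.9)
print(st()['torque'])"
```

```text
time_s: 27.65
ee_pos: [471.2, -56.3, 179.5]
ee_rot: [179.9, 0.8, 178.0]
force: [2.5, -1.4, 4.8]
gripper_width: 8.6
shift cm [-0.09  0.    1.18] turn 0.1 pos [471.2 -56.3 179.5] rot [179.9   0.8 178. ] F [ 2.5 -1.4  4.8] t 27.65
[-0.27910761 -0.31120111  0.0102888 ]
```

```bash

python3 -m jog '[[[-0.2,0,0.2],0,0],[[0.2,0,0.2],0,0],[[-0.2,0,0.2],0,0],[[0.2,0,0.2],0,0],[[-0.2,0,0.2],0,0],[[0.2,0,0.2],0,0]]'
python3 -c "
from h import *
to((472.3,-56.3,167.7),177.9)
print(st()['torque'])"
```

```text
time_s: 28.4
ee_pos: [472.5, -56.7, 172.4]
ee_rot: [-180.0, 1.1, 178.0]
force: [2.9, -0.3, 1.4]
gripper_width: 8.7
shift cm [0.03 0.04 0.47] turn 0.1 pos [472.5 -56.7 172.4] rot [-180.     1.1  178. ] F [ 2.9 -0.3  1.4] t 28.4
[-0.02062531 -0.70290579  0.03992504]
```

```bash

python3 -m jog '[[[-0.1,0,0.2],0,0],[[0.1,0,0.2],0,0],[[-0.1,0,0.2],0,0],[[0.1,0,0.2],0,0]]'
python3 -m jog '[[[0,0,0.2],0,0],[[0,0,0.3],0,0]]'
python3 -m jog '[[[0,0,0.4],0,0]]'
python3 -c "
from h import *
to((472.3,-56.3,167.7),177.9)
print(st()['torque'])"
```

```text
time_s: 28.9
ee_pos: [472.7, -56.9, 166.6]
ee_rot: [-180.0, 1.1, 178.0]
force: [-3.9, 0.7, 19.3]
gripper_width: 8.9
time_s: 29.15
ee_pos: [472.8, -56.9, 166.3]
ee_rot: [-180.0, 1.3, 178.0]
force: [-9.4, 1.0, 25.6]
gripper_width: 8.6
time_s: 29.28
ee_pos: [472.8, -56.9, 165.9]
ee_rot: [-179.9, 1.3, 178.0]
force: [-10.6, 1.5, 32.7]
gripper_width: 8.5
shift cm [ 0.05  0.06 -0.18] turn 0.1 pos [472.8 -56.9 165.9] rot [-179.9    1.3  178. ] F [-10.6   1.5  32.7] t 29.275
[ 0.28251683  2.15256189 -0.05039321]
```

```bash

python3 -m jog '[[[0.1,0.05,0],0,0]]'
python3 -c "
from h import *
print(st()['torque'])"
python3 -m jog '[[[0.1,0,0],0,0]]'
python3 -c "
from h import *
print(st()['torque'])"
```

```text
time_s: 29.4
ee_pos: [472.6, -56.7, 167.5]
ee_rot: [-179.9, 1.5, 178.0]
force: [1.4, 0.0, -0.8]
gripper_width: 8.5
[-0.09858042 -0.07181644  0.01698719]
time_s: 29.52
ee_pos: [472.5, -56.6, 167.6]
ee_rot: [-179.9, 1.7, 178.0]
force: [1.9, -0.8, 0.4]
gripper_width: 9.0
[ 0.0634596  -0.25929255  0.01342326]
```

```bash

python3 -m jog '[[[-0.2,0,0.1],0,0],[[-0.2,0,0.1],0,0],[[-0.2,0,0.1],0,0],[[-0.2,0,0.1],0,0]]'
python3 -c "
from h import *
to((472.3,-56.3,167.7),177.9)
print(st()['torque'])"
```

```text
time_s: 30.02
ee_pos: [472.9, -56.7, 166.8]
ee_rot: [-179.9, 0.6, 178.1]
force: [-8.5, -0.0, 16.3]
gripper_width: 9.0
shift cm [ 0.06  0.04 -0.09] turn 0.2 pos [472.9 -56.7 166.8] rot [-179.9    0.6  178.1] F [-8.5 -0.  16.3] t 30.025
[0.09466312 1.65112905 0.01501743]
```

Good; tilt down to 0.6°, key home. Now turn clockwise with light downward bias.

```bash

python3 -m jog '[[[-0.1,0,0.1],0,0],[[0,0,0.12],8,0],[[0,0,0.12],8,0],[[0,0,0.12],8,0]]'
python3 -c "
from h import *
to((472.3,-56.3,167.7),77.9)
print(st()['torque'])"
```

```text
time_s: 30.52
ee_pos: [472.9, -56.5, 166.8]
ee_rot: [179.9, 0.5, 153.3]
force: [-3.3, 0.5, 13.1]
gripper_width: 9.2
shift cm [ 0.06 -0.01 -0.09] turn 75.4 pos [472.9 -56.5 166.8] rot [179.9   0.5 153.3] F [-3.3  0.5 13.1] t 30.525
[0.15183079 0.78878321 0.0319813 ]
```

```bash

python3 -m jog '[[[0,0,0.12],9,0],[[0,0,0.12],9,0],[[0,0,0.12],9,0],[[0,0,0.12],9,0]]'
python3 -m jog '[[[0,0,0.12],9,0],[[0,0,0.12],9,0],[[0,0,0.12],9,0]]'
python3 -c "
from h import *
to((472.3,-56.3,167.7),77.9)
print(st()['torque'])"
```

```text
time_s: 31.02
ee_pos: [473.4, -56.1, 166.9]
ee_rot: [179.5, 0.4, 116.1]
force: [-3.5, 1.4, 14.0]
gripper_width: 8.8
time_s: 31.4
ee_pos: [473.8, -56.1, 166.8]
ee_rot: [179.3, 0.1, 88.3]
force: [-3.2, 0.6, 13.9]
gripper_width: 8.6
shift cm [-0.02 -0.15 -0.09] turn 10.4 pos [473.8 -56.1 166.8] rot [1.793e+02 1.000e-01 8.830e+01] F [-3.2  0.6 13.9] t 31.4
[-0.04839449  0.88380503  0.06145076]
```

```bash

python3 -m jog '[[[0,-0.05,0.12],5,0],[[0,-0.05,0.12],4,0]]'
python3 -c "
from h import *
print(st()['torque'])"
python3 -m jog '[[[0,-0.05,0.12],3,0],[[0,0,0.12],2,0]]'
python3 -c "
from h import *
print(st()['torque'])"
```

```text
time_s: 31.65
ee_pos: [473.7, -56.1, 166.8]
ee_rot: [179.2, -0.0, 79.0]
force: [-3.0, 0.9, 12.6]
gripper_width: 8.7
[-0.08172403  0.87066902  0.1225441 ]
time_s: 31.9
ee_pos: [473.7, -56.1, 166.8]
ee_rot: [179.1, -0.1, 73.9]
force: [-4.9, -0.2, 13.3]
gripper_width: 8.7
[0.00623975 1.0389907  0.18215401]
```

```bash

python3 -m jog '[[[0,0,0.12],3,0],[[0,0,0.12],3,0]]'
python3 - <<'E'
from h import *
print(st()['torque'])
a=grab('scene');b=grab('side')
p=st()['ee_pos'];o=[]
for f in(a,b):
    u,v=map(int,proj(f,p));o.append(cv2.resize(np.ascontiguousarray(f['color'][v-60:v+40,u-50:u+50,::-1]),(400,400),interpolation=cv2.INTER_CUBIC))
cv2.imwrite('pics/end.png',np.hstack(o))
E
```

```text
time_s: 32.15
ee_pos: [473.8, -55.9, 166.8]
ee_rot: [179.1, -0.2, 67.8]
force: [-5.0, 1.1, 13.4]
gripper_width: 8.5
[-0.02296157  0.99550027  0.34926906]
```

View pics/end.png

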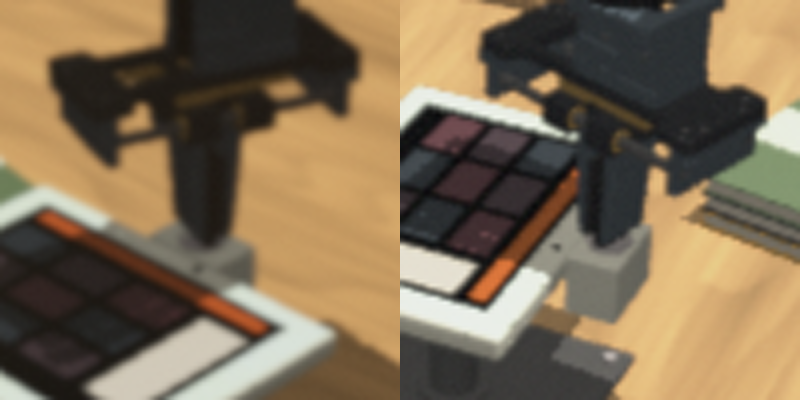

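```bash
python3 base.py; python3 -c "
from h import *
to((472.3,-56.3,167.7),77.9)
print(st()['torque'],st()['gripper_width'])"
```

```text
scene x+ n 32 span 144.0 offset 105.5 yaw -2.2
scene x- n 8 span 88.0 offset -95.8 yaw -9.23
scene y+ n 26 span 143.0 offset 96.2 yaw -1.08
scene y- n 15 span 90.0 offset -99.4 yaw -1.13
side x+ n 16 span 101.0 offset 95.9 yaw -2.66
side x- n 22 span 138.0 offset -99.3 yaw -2.0
side y+ n 27 span 143.0 offset 98.1 yaw -1.44
side y- n 7 span 44.0 offset -102.8 yaw -8.29
shift cm [-0.1  -0.12 -0.09] turn -10.1 pos [473.8 -55.8 166.8] rot [179.1  -0.2  67.8] F [-4.5  0.7 13.7] t 32.25
[0.04742512 0.93493522 0.28998298] 8.553902945880257
```

```bash
python3 -c "
from workcell import job_done,telemetry
s=telemetry.state();print(s['force'],s['torque'],s['ee_rot'])
job_done()"
```

```text
[-4.51078529  0.70110514 13.68675109] [0.04742512 0.93493522 0.28998298] [ 1.79135120e+02 -1.78615356e-01  6.78330172e+01]
the job is handed in; nothing more can be done
```

I did the whole job in the order asked and handed it in at about 32 s. The arm is still holding the rectangular key home and turned.

**Steps**
- I pushed the frame down onto its flat stop, then gripped it by the lock block and swung it square.
- I took the rectangular-headed key and eased it past the pins with small side-to-side shakes.
- I pressed it home and then turned it clockwise to the stop.

**Last checks**
- **Frame:** its edge measured about −2.1° yaw, before the key went in. The base plate is at about −1.9 ± 0.5°, so the two agree within the error. I did not measure it again after the turn; it looked unmoved in the last picture.
- **Key home:** the shoulder met the plug at a tool height of 167.5 mm, against 167.7 mm expected. The highest force I read before turning was 33 N, well under the 60 N limit.
- **Key turned:** the hand turned about 110°, and the torque rose from 0.06 to about 0.3 N m, so I take it to be on the stop. I read this from the torque and did not see the plug itself.
- **Holding:** the arm is pressing down with about 14 N and the grip is set to 55 N.

**What disagreed**
- The fingertips were about 10 mm behind the reported tool point, where the task text says 19 mm ahead. Cameras and contact both showed this, so I worked from the measured value.
- The tool also drifted a few degrees out of vertical during contact and wrist turns. I corrected that by gripping the lock block, and later the key block, and nudging sideways; 0.9° remained at the end.
- One of those nudges swung the frame about 1.5° out of line; I swung it back before measuring.
- I did not check afterwards that the round-headed key and the other things were still in place, but I saw no sign of touching them.

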